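# Clear the jewellery bench and fit the bench pin

### The job

Clear the jeweller's mat: put every pair of pliers in the wooden tray, every file in the blue tray and every bead tube in the white tray. Also slide the wooden bench pin, plain end first, fully home against the stop in the slot of its green holder, and only then swing the red lever right over, away from the slot mouth, to lock it. Leave the jar, cup, spool, dish, copper ring and stone where they are.

Things in the scene. Friction and masses are not known exactly. Their poses are not given: they have to be found in the camera images.
- plier_tray: wooden open tray, fixed to the bench, outside 180 (x) by 160 (y) by 45 high, walls and floor 5 thick. Origin: centre of its underside; x is the long way. Lengths in mm.
- file_tray: blue open tray, fixed to the bench, outside 180 (x) by 160 (y) by 45 high, walls and floor 5 thick. Origin: centre of its underside; x is the long way. Lengths in mm.
- tube_tray: white open tray, fixed to the bench, outside 180 (x) by 160 (y) by 45 high, walls and floor 5 thick. Origin: centre of its underside; x is the long way. Lengths in mm.
- holder: green steel holder, fixed: block 115 deep, 105 wide, 42 high. Level slot in its face towards the robot: 63 wide, 18 high, floor 12 above the bench, 85 deep to a solid stop. Steel guides, 30 high, flare out 20 in front of the mouth to about 85 apart; open above. Origin: on the bench under the middle of the mouth; +x points into the slot. Lengths in mm.
- lock (a joint): angle of the red locking lever on top of the holder, rad: 0 leaning 0.5 rad towards the slot mouth (open), 1.0 leaning 0.5 rad away from it (locked). It swings along the holder's x and stays where it is left; a light push with closed fingers moves it.
- lock_tip (a point): centre of the red ball (26 across) on the end of the locking lever, about 134 above the bench: the lever is 80 long and turns on a pivot 64 above the bench over the slot's centre line, 80 behind the mouth, so that its tip is about 40 behind the mouth when open and 120 behind it when locked. Lengths in mm.
- pin: bench pin: flat beech board 160 long, 60 wide, 14 thick, about 0.11 kg, with a notch 25 by 24 in its rear (-x) end. Origin: its centre, 7 above what it lies on; +x points to the plain end, which goes into the slot. It can be gripped across its 60 mm width. Lengths in mm.
- pin_tip (a point): middle of the pin's plain front end (80 ahead of the pin's origin, half way up its thickness); 85 inside the slot mouth when fully home. Lengths in mm.
- pliers_a: pliers with one red and one black handle, lying flat, 140 long, 13 thick. Origin: middle of the steel pivot block (28 long, 24 wide, 13 thick: the place to grip, across its width), 6.5 above what it lies on. +x points to the jaw tips (52 away); the handles reach 95 the other way and spread to 55 wide. Lengths in mm.
- pliers_b: pliers with two blue handles, lying flat, 140 long, 13 thick. Origin: middle of the steel pivot block (28 long, 24 wide, 13 thick: the place to grip, across its width), 6.5 above what it lies on. +x points to the jaw tips (52 away); the handles reach 95 the other way and spread to 55 wide. Lengths in mm.
- file_a: file with a flat orange handle 75 long, 22 wide, 18 thick and a dark steel blade 16 wide, 5 thick, reaching 75 out of the handle; 150 in all, lying flat. Origin: middle of the handle (grip across its width), 9 above what it lies on; +x points to the blade tip (112 away). Lengths in mm.
- file_b: file with a flat orange handle 75 long, 22 wide, 18 thick and a dark steel blade 10 wide, 5 thick, reaching 75 out of the handle; 150 in all, lying flat. Origin: middle of the handle (grip across its width), 9 above what it lies on; +x points to the blade tip (112 away). Lengths in mm.
- tube_a: bead tube: clear round tube with yellow square end caps 30 by 30, 100 long in all, 25 thick between the caps, lying on the flats of its caps. Origin: its middle, 15 above what it lies on; x is its length. Lengths in mm.
- tube_b: bead tube: clear round tube with green square end caps 30 by 30, 100 long in all, 25 thick between the caps, lying on the flats of its caps. Origin: its middle, 15 above what it lies on; x is its length. Lengths in mm.
- bead_jar: small green glass jar with steel cap, 42 across, 58 high, not part of the job. Origin: centre of its underside. Lengths in mm.
- cup: white plastic cup, 48 across, 62 high, not part of the job. Origin: centre of its underside. Lengths in mm.
- spool: black spool, 50 across, 40 high, not part of the job. Origin: centre of its underside. Lengths in mm.
- dish: terracotta dish, 84 across, 35 high, not part of the job. Origin: centre of its underside. Lengths in mm.
- coil: copper ring, 90 across, 14 high, not part of the job. Origin: centre of its underside. Lengths in mm.
- stone: grey sharpening stone, 100 by 50 by 20, not part of the job. Origin: centre of its underside. Lengths in mm.

How it is judged:
On the way, in this order (a step that is already met when the one before it is completed fails the run):
1. the pin is fully home in the slot while the lever is still open (x of pin_tip in the frame of holder above 0.08 m and y of pin_tip in the frame of holder between -0.006 and 0.006 m and z of pin_tip in the frame of holder between 0.014 and 0.028 m and angle between the x axis of pin and the x axis of holder, either way round below 0.1 rad and value of joint lock below 0.4 rad), for 0.2 s.
2. the lever is swung over with the pin home (x of pin_tip in the frame of holder above 0.08 m and y of pin_tip in the frame of holder between -0.006 and 0.006 m and z of pin_tip in the frame of holder between 0.014 and 0.028 m and angle between the x axis of pin and the x axis of holder, either way round below 0.1 rad and value of joint lock above 0.85 rad), for 0.2 s.
At the end, for the whole second after the job is handed in: Every present item at rest in its own tray (origin within the walls, under 50 mm high); pin tip at least 80 mm inside the slot mouth (stop at 85), within 6 mm and 0.1 rad of the slot line; lever past 0.85 rad (all of step 2 and x of pliers_a in the frame of plier_tray between -0.085 and 0.085 m and y of pliers_a in the frame of plier_tray between -0.075 and 0.075 m and z of each of pliers_a, pliers_b in the frame of plier_tray below 0.05 m and linear speed of each of pliers_a, pliers_b, file_a, file_b, tube_a, tube_b, pin below 0.03 m/s and x of pliers_b in the frame of plier_tray between -0.085 and 0.085 m and y of pliers_b in the frame of plier_tray between -0.075 and 0.075 m and x of file_a in the frame of file_tray between -0.085 and 0.085 m and y of file_a in the frame of file_tray between -0.075 and 0.075 m and z of each of file_a, file_b in the frame of file_tray below 0.05 m and x of file_b in the frame of file_tray between -0.085 and 0.085 m and y of file_b in the frame of file_tray between -0.075 and 0.075 m and x of tube_a in the frame of tube_tray between -0.085 and 0.085 m and y of tube_a in the frame of tube_tray between -0.075 and 0.075 m and z of each of tube_a, tube_b in the frame of tube_tray below 0.05 m and x of tube_b in the frame of tube_tray between -0.085 and 0.085 m and y of tube_b in the frame of tube_tray between -0.075 and 0.075 m); the robot touches nothing.
It fails at once if a bystander is pushed over 50 mm away (distance of any of bead_jar, cup, spool, dish, coil, stone from where it was at the start of the episode above 0.05 m).
Of pliers_a, pliers_b, file_a, file_b, tube_a, tube_b only 4 to 6 are there at a start; the rules pass over those that are not, and their reading is None.
At some moment in a run one of pliers_a, pliers_b, file_a, file_b, tube_a, tube_b may be knocked a few centimetres aside while the robot is not near it.
Once in a run the grip may slacken for a moment while it holds something.
It also fails if it takes over 210 s, if anything falls off the work surface, if the arm or the gripper's body presses on something with over 40 N, if the wrist force passes 120 N, or if a joint passes its speed limit or range.

### The arm

A 6-joint arm with a two-finger parallel gripper is mounted at the origin on the work surface. World frame = base frame: x ahead of the robot, y to its left, z up, the work surface at z = 0. Lengths are in m, angles in rad, forces in N, time in s.
With the tool pointing down it reaches from about 0.375 to 0.9 m from the base axis. Payload 3.1 kg.
Tool frame: the origin (TCP) lies midway between the tips of the shut fingers; the grasp point (between the pads) lies 19 mm behind it; z points along the fingers, y is the line along which they close (so a half turn about z gives the same grasp; the last joint's range is limited). The gripper opens to 87 mm and grips with 3 to 60 N. Pads are 19 mm wide; open, the fingers measure 117 mm over their backs; the gripper's body (75 mm by 190 mm) begins 51 mm behind the grasp point.
Start: joints at [-0.178, 0.527, 1.433, -0, 1.181, -0.178], TCP at [0.625, 0, 0.223] pointing down, gripper open.
Joint ranges: [-3.08, 3.08], [-0.75, 2.2], [0.22, 2.44], [-1.43, 4.57], [0, 2.65], [-2.85, 2.85]. Speed limits (rad/s): [2.79, 2.79, 3.14, 3.14, 3.14, 3.14].

### API

Orientations are given as a 3x3 rotation matrix whose columns are the frame's x, y, z axes.
In Python, from plant import arm gives the robot as it stands.
- The arm moves only by the tool jog_arm, never from a script. Its argument "motion" is a list of rows, each a list of 3 entries, a list of its own where there are three numbers: the opening, from -1 (shut) to 1 (fully open), then the shift along the tool's x, y, z in units of 30 mm (1.0 is 30 mm), then the turn, a rotation vector about the tool's x, y, z in units of 8 degrees (1.0 is 8 degrees). In form: [[fingers, [tx, ty, tz], [ax, ay, az]], ...]. A call has 1 to 5 rows; each row shifts and turns the commanded pose from where the row before left it, along the tool's axes as they then stand; what a row does not reach is not made up. A row lasts 1/10 s, in which the tool goes at most 50 mm and 8.59 degrees, less where a joint would pass 70% of its speed; a pose out of reach is approached as far as the arm can. A call is refused whole if a number of a shift passes 1 or a number of a turn 1, either way. A call with a gripper value outside its range is refused whole. The fingers move at their own pace and stop on an object; "force" is the grip in N (left out, the last holds). Time passes only in rows, so rows that do not move let the fingers close. It gives the time, the measured TCP pose, the force, the opening and the grip force at its end, in the units of the state.
- arm.sense(): the state, without advancing time (a new reading comes with each control period).
- arm.snapshot(name): name is "scene" or "side" or "wrist"; returns (picture, depth): 384x512x3 uint8, red, green, blue; 384x512 float32, m along the optical axis (not along the pixel's ray), 0 where there is no reading.
- arm.camera_model(name): a dict with "mtx" (3x3 intrinsics, pixels), "eye" and "attitude" of the camera in the world. Camera axes: x right, y down, z forward; pixel columns grow to the right and rows downward; lengths in m; the calibration is good to about 2 mm. A picture is of the moment at which its call begins: read the wrist's pose just before it. camera_model takes no time and is no camera call; for the wrist camera it gives the pose at the moment of the call.
- arm.close_job(): hands the job in; it is judged then, once.
The state is a dict: "time_s": time; "joint_pos": joint angles; "qvel": joint speeds; "joint_efforts": joint torques, N m; "tool_pos": TCP position; "ee_rot": TCP orientation; "force": force on the tool from outside, world axes, zero at the start; "moment": the same for the moment, N m; "width": opening from 0.0 (shut) to 1.0 (fully open); "grasp_force": force on a finger pad.
Only numpy, scipy, OpenCV 4.12 (cv2) and the standard library are available. Lean on these libraries where they do the work, as an engineer would, in place of code of your own. Each camera call takes 0.05 s, during which the arm holds its last target. There are 200 camera calls.

## Working session

There is one attempt and no reset: what is moved stays moved. The work goes in short steps, Python scripts to look and compute and a tool call to move; the robot and the scene stay as the last step left them, time stands still between calls to the robot, and variables do not carry over. Pictures are saved under pics/ and viewed, at most 14 in all, crops included, and the job is handed in when it is done.

Besides the shell and the picture viewer there is one more tool, called after "Call:" as a command line: name --argument value ..., lists and objects as JSON in quotes. jog_arm: Moves the arm, as the interface text tells. Its arguments: {"type":"object","properties":{"motion":{"type":"array","items":{"type":"array"}},"force":{"type":"number"}},"required":["motion"]}

```bash
mkdir -p pics; ls; python3 - <<'E'
from plant import arm
import cv2,numpy as np,pickle
s=arm.sense();print({k:np.round(v,3).tolist() for k,v in s.items()})
for n in("scene","side","wrist"):
    m=arm.camera_model(n);p,d=arm.snapshot(n)
    pickle.dump((p,d,m),open(f"{n}0.pkl","wb"))
    print(n,{k:np.round(v,4).tolist() for k,v in m.items()})
    cv2.imwrite(f"pics/{n}0.png",cv2.resize(p[:,:,::-1],(800,600),interpolation=cv2.INTER_CUBIC))
E
```

```text
pics
{'time_s': 0.0, 'joint_pos': [-0.178, 0.528, 1.434, -0.0, 1.181, -0.179], 'qvel': [-0.001, -0.001, -0.0, -0.0, 0.002, 0.001], 'joint_efforts': [-0.001, -44.005, -17.659, 0.063, 0.058, -0.0], 'tool_pos': [0.624, 0.0, 0.222], 'ee_rot': [[-0.0, 1.0, -0.002], [1.0, 0.0, 0.0], [0.0, -0.002, -1.0]], 'force': [0.268, -0.157, -0.483], 'moment': [-0.006, 0.036, 0.028], 'grasp_force': 0.0, 'width': 0.997}
scene {'mtx': [[369.2782, 0.0, 255.8313], [0.0, 369.2782, 189.3071], [0.0, 0.0, 1.0]], 'eye': [1.3958, 0.6488, 0.9201], 'attitude': [[-0.5704, 0.5006, -0.6512], [0.8212, 0.3335, -0.463], [-0.0146, -0.7989, -0.6013]]}
side {'mtx': [[369.0749, 0.0, 258.8872], [0.0, 369.0749, 190.7194], [0.0, 0.0, 1.0]], 'eye': [0.4123, 0.9403, 0.7991], 'attitude': [[-0.9947, -0.0473, 0.0912], [-0.1014, 0.5936, -0.7984], [-0.0164, -0.8034, -0.5952]]}
wrist {'mtx': [[332.6276, 0.0, 253.8439], [0.0, 332.6276, 198.1833], [0.0, 0.0, 1.0]], 'eye': [0.6251, 0.0824, 0.3844], 'attitude': [[1.0, 0.0002, -0.0019], [-0.0004, -0.9543, -0.2988], [-0.0019, 0.2988, -0.9543]]}
```

View pics/scene0.png

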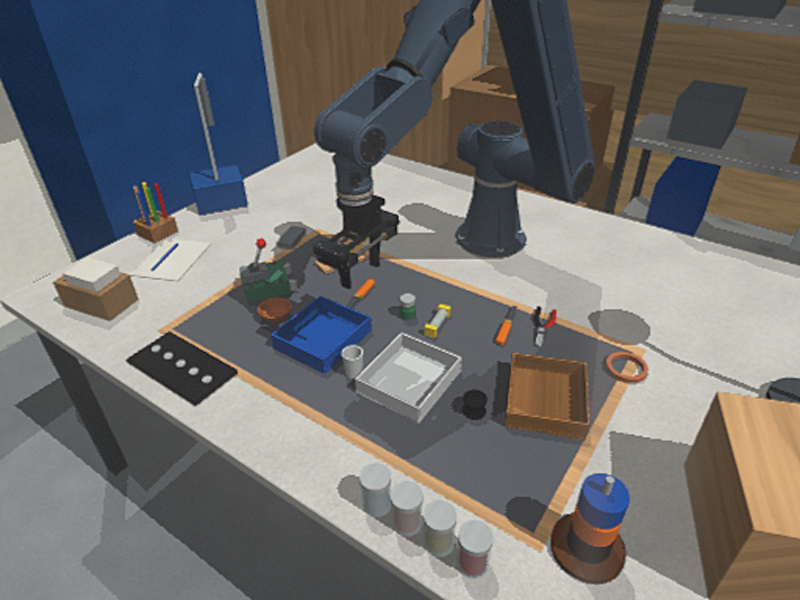

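View pics/side0.png

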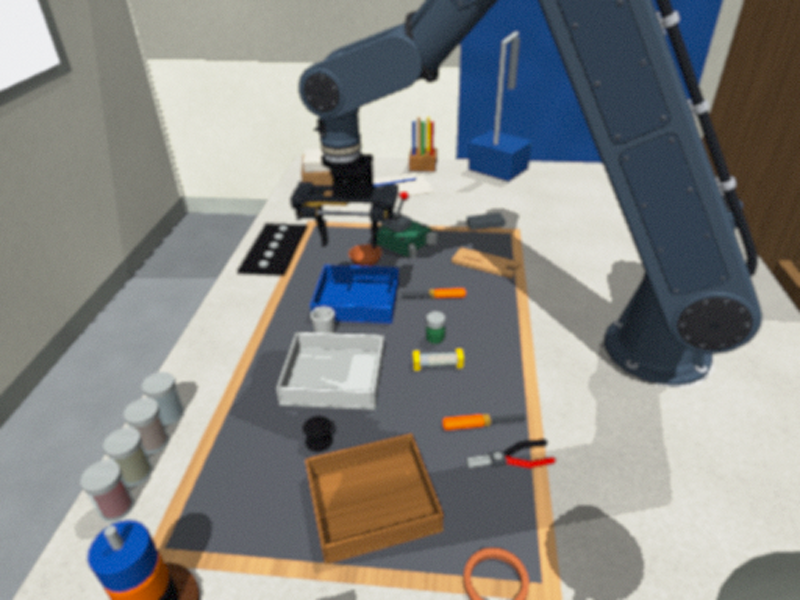

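```bash
cat > h.py <<'E'
import cv2,numpy as np,pickle
def cloud(p,d,m):
    K=m["mtx"];v,u=np.mgrid[:d.shape[0],:d.shape[1]]
    c=np.dstack([(u-K[0][2])/K[0][0]*d,(v-K[1][2])/K[1][1]*d,d])
    return c@np.array(m["attitude"]).T+np.array(m["eye"])
def blobs(p,d,m,lo,hi,zr=(0.003,0.2),mina=25):
    hsv=cv2.cvtColor(p,cv2.COLOR_RGB2HSV);k=cv2.inRange(hsv,np.array(lo),np.array(hi))
    w=cloud(p,d,m);ok=(k>0)&(d>0)&(w[...,2]>zr[0])&(w[...,2]<zr[1])&(w[...,0]>.25)&(w[...,0]<1.05)&(abs(w[...,1])<.75)
    n,l,st,c=cv2.connectedComponentsWithStats(ok.astype(np.uint8))
    out=[]
    for i in range(1,n):
        if st[i,4]<mina: continue
        q=w[l==i]; r=cv2.minAreaRect((q[:,:2]*1000).astype(np.float32))
        bx=cv2.boxPoints(r);e=[bx[1]-bx[0],bx[2]-bx[1]];e=max(e,key=np.linalg.norm)
        out.append((c[i].round(0),st[i,4],np.round(r[0]),np.round(r[1]),round(np.degrees(np.arctan2(e[1],e[0]))%180,1),np.round([q[:,2].min(),np.percentile(q[:,2],95)],3)))
    return out
COL=dict(orange=((5,170,120),(16,255,255)),yellow=((24,120,100),(34,255,255)),red=((0,190,110),(4,255,255)),green=((50,60,30),(90,255,200)),blue=((105,150,60),(125,255,255)),wood=((8,60,80),(24,200,255)),white=((0,0,120),(180,40,255)),dark=((0,0,0),(180,255,40)))
E
python3 - <<'E'
from h import *
for n in("side","scene"):
    a=pickle.load(open(n+"0.pkl","rb"))
    for c in("orange","yellow","red","green","blue","wood","white"):
        for b in blobs(*a,*COL[c]):
            if b[2][0]<1000: print(n,c,*b)
E
```

```text
side orange [229. 163.] 68 [ 669. -266.] [73. 37.] 82.1 [0.006 0.034]
side orange [287. 187.] 83 [ 432. -144.] [69. 22.] 7.2 [0.004 0.02 ]
side orange [296. 270.] 160 [393. 243.] [72. 19.] 12.1 [0.004 0.02 ]
side orange [237. 318.] 2647 [531. 411.] [172. 161.] 22.5 [0.003 0.042]
side orange [ 91. 377.] 295 [785. 618.] [62. 22.] 43.4 [0.067 0.11 ]
side yellow [294. 229.] 50 [404.  83.] [13. 30.] 101.6 [0.004 0.032]
side yellow [266. 230.] 60 [489.  96.] [12. 29.] 94.7 [0.004 0.032]
side red [336. 296.] 96 [285. 319.] [14. 67.] 178.8 [0.005 0.015]
side green [257. 152.] 441 [ 565. -376.] [102. 105.] 145.4 [0.003 0.045]
side green [278. 214.] 107 [454.  16.] [38. 20.] 12.8 [0.003 0.036]
side blue [229. 187.] 1636 [ 644. -113.] [178. 166.] 0.3 [0.003 0.045]
side blue [ 79. 356.] 1258 [799. 603.] [65. 65.] 44.8 [0.119 0.161]
side wood [202. 113.] 143 [ 853. -632.] [86. 38.] 7.3 [0.046 0.083]
side wood [233. 162.] 185 [ 650. -267.] [76. 82.] 130.3 [0.006 0.036]
side wood [310. 167.] 431 [ 349. -297.] [ 84. 168.] 158.9 [0.003 0.017]
side wood [309. 267.] 35 [361. 231.] [42. 23.] 19.9 [0.003
[... 2454 characters left out ...]
06]
scene white [ 59. 175.] 480 [ 861. -690.] [ 85. 107.] 101.1 [0.079 0.112]
scene white [107. 173.] 26 [ 667. -674.] [30. 83.] 91.8 [0.003 0.008]
scene white [261. 191.] 58 [458.   3.] [33. 35.] 110.4 [0.042 0.06 ]
scene white [280. 203.] 69 [443.  87.] [65. 20.] 8.3 [0.01  0.028]
scene white [258. 239.] 1609 [649. 105.] [182. 226.] 91.9 [0.003 0.048]
scene white [345. 217.] 27 [366. 319.] [38. 13.] 15.3 [0.004 0.014]
scene white [250. 313.] 762 [931. 292.] [118.  53.] 89.9 [0.003 0.083]
scene white [390. 309.] 29 [803. 599.] [11.  9.] 15.8 [0.161 0.191]
scene white [282. 332.] 384 [931. 388.] [55. 51.] 32.8 [0.003 0.083]
scene white [305. 345.] 410 [932. 454.] [53. 53.] 95.3 [0.003 0.084]
```

View pics/wrist0.png

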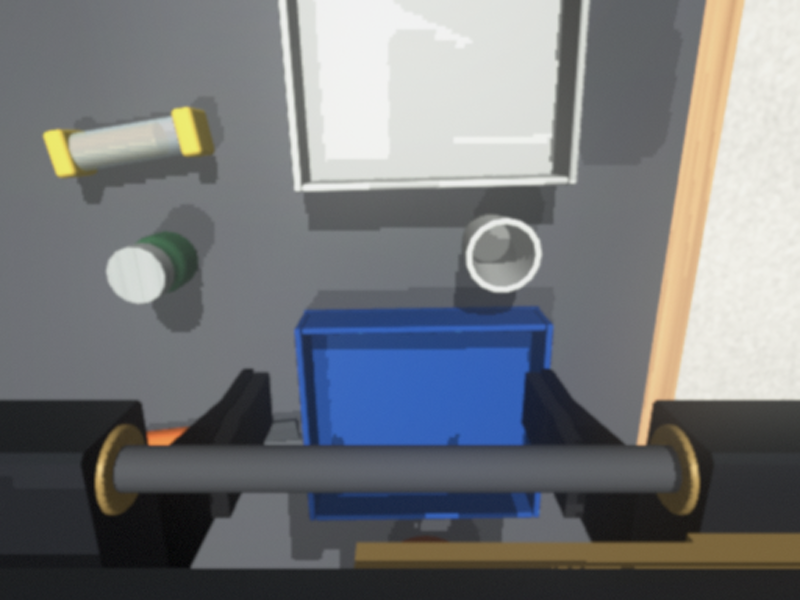

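Call:
jog_arm --motion '[[1,[-0.95,-0.35,0],[0,0,0]],[1,[-0.95,-0.35,0],[0,0,0]],[1,[-0.95,-0.35,0],[0,0,0]],[1,[-0.95,-0.35,0],[0,0,0]],[1,[-0.95,-0.35,0],[0,0,0]]]'

```text
time_s: 0.65
tool_pos: [0.5718, -0.1434, 0.2222]
ee_rot: [[-0.0, 1.0, -0.001], [1.0, 0.0, 0.0], [0.0, -0.001, -1.0]]
force: [-0.0, -0.7, -0.1]
width: 1.001
grasp_force: 0.0
```

Call:
jog_arm --motion '[[1,[-0.95,-0.35,0],[0,0,0]],[1,[-0.95,-0.35,0],[0,0,0]],[1,[-0.95,-0.35,0],[0,0,0]],[1,[-0.95,-0.35,0],[0,0,0]],[1,[-0.95,-0.35,0],[0,0,0]]]'

```text
time_s: 1.15
tool_pos: [0.5192, -0.286, 0.2223]
ee_rot: [[0.0, 1.0, -0.0], [1.0, -0.0, 0.0], [0.0, -0.0, -1.0]]
force: [-0.1, -0.0, -0.5]
width: 1.003
grasp_force: 0.0
```

Call:
jog_arm --motion '[[1,[-0.95,-0.35,0],[0,0,0]],[1,[-0.95,-0.35,0],[0,0,0]],[1,[-0.95,-0.35,0],[0,0,0]],[1,[-0.95,-0.35,0],[0,0,0]],[1,[0,0,0],[0,0,0]]]'

```text
time_s: 1.65
tool_pos: [0.4766, -0.4029, 0.2222]
ee_rot: [[0.004, 1.0, -0.0], [1.0, -0.004, -0.002], [-0.002, -0.0, -1.0]]
force: [-0.4, 0.4, 0.2]
width: 1.008
grasp_force: 0.0
```

```bash
cat >> h.py <<'E'
def look(n,tag,up=True):
    from plant import arm
    m=arm.camera_model(n);p,d=arm.snapshot(n);pickle.dump((p,d,m),open(tag+".pkl","wb"))
    cv2.imwrite(f"pics/{tag}.png",cv2.resize(p[:,:,::-1],(800,600),interpolation=cv2.INTER_CUBIC))
    return p,d,m
def to(x,y,z,yaw,frm=None):
    """units to go from the measured (or given) pose to x,y,z (mm), yaw (deg, tool x): shift in present axes, then turn"""
    from plant import arm
    s=arm.sense();R=np.array(s["ee_rot"]);P=np.array(s["tool_pos"])*1000
    ya=np.degrees(np.arctan2(R[1,0],R[0,0]))
    if frm is not None: P=np.array(frm[:3],float);ya=frm[3]
    a=np.radians(ya);B=np.array([[np.cos(a),np.sin(a),0],[np.sin(a),-np.cos(a),0],[0,0,-1]]).T
    t=(np.array([x,y,z])-P)@B/30;r=-((yaw-ya+180)%360-180)/8
    print("at",P.round(1),"yaw",round(ya,1),"tilt",R[:,2].round(3),"shift",t.round(2),"turn",round(r,2),"q6",round(s["joint_pos"][5],2),"t",round(s["time_s"],1))
    return t,r
E
python3 - <<'E'
from h import *
p,d,m=look("wrist","w1")
to(470,-430,222,90)
for c in("green","wood","red","orange"):
    for b in blobs(p,d,m,*COL[c],mina=80): print(c,*b)
E
```

```text
at [ 477.1 -400.6  222.1] yaw 89.8 tilt [-0.  0. -1.] shift [-0.98 -0.23  0.  ] turn -0.02 q6 -0.87 t 1.7
green [329. 145.] 7085 [ 568. -384.] [110. 116.] 146.0 [0.004 0.044]
wood [433.  39.] 5670 [ 652. -272.] [77. 91.] 165.0 [0.003 0.036]
wood [131.  65.] 8872 [ 348. -291.] [ 61. 160.] 158.9 [0.003 0.016]
```

View pics/w1.png

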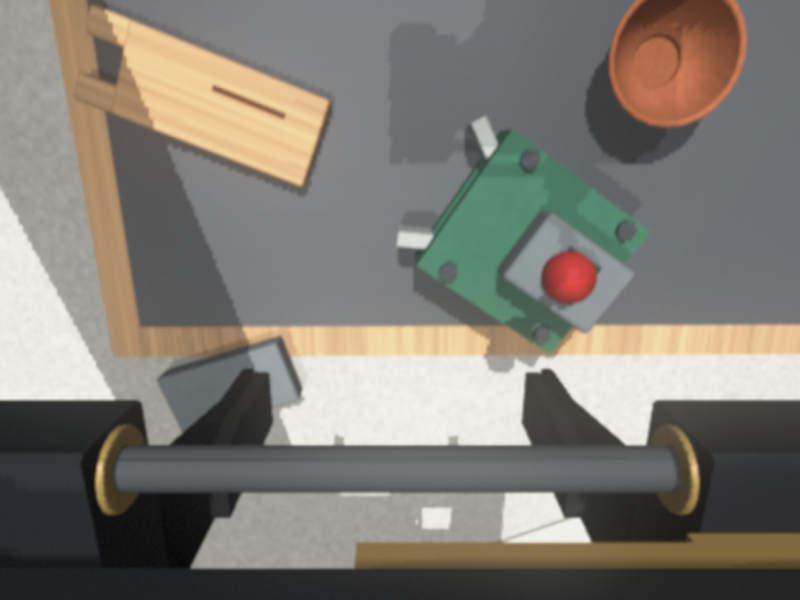

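```bash
python3 - <<'E'
from h import *
a=pickle.load(open("w1.pkl","rb"));p,d,m=a
hsv=cv2.cvtColor(p,cv2.COLOR_RGB2HSV);w=cloud(*a)
k=cv2.inRange(hsv,(50,40,20),(95,255,220))>0
q=w[k&(w[...,2]>.038)&(w[...,2]<.047)]
print(len(q),np.median(q[:,2]));r=cv2.minAreaRect((q[:,:2]*1000).astype(np.float32));print(r,cv2.boxPoints(r).round(1))
# corner pixels on plane z=42
K=np.array(m["mtx"]);A=np.array(m["attitude"]);e=np.array(m["eye"])
def ray(u,v,z): 
    g=A@np.linalg.solve(K,[u*.64,v*.64,1]);return (e+g*(z-e[2])/g[2])*1000
for c in((512,128),(648,232),(551,354),(417,265)):print(c,ray(*c,.042).round(1))
# guides: bright grey near mouth
g=(hsv[...,1]<50)&(hsv[...,2]>120)&(w[...,2]>.02)&(w[...,2]<.036)
n,l,st,c=cv2.connectedComponentsWithStats(g.astype(np.uint8))
for i in range(1,n):
    if st[i,4]>60:
        x=w[l==i]; x=x[x[:,2]>.026];print(c[i]/.64,st[i,4],(x.mean(0)*1000).round(1),cv2.boxPoints(cv2.minAreaRect((x[:,:2]*1000).astype(np.float32))).round(0).tolist())
# red ball
h=((hsv[...,0]<6)|(hsv[...,0]>174))&(hsv[...,1]>170)&(w[...,2]>.1)
x=w[h];print("ball",(x.mean(0)*1000).round(1),x[:,2].max(),np.mean([np.nonzero(h)[1],np.nonzero(h)[0]],axis=1)/.64, ray(*(np.mean([np.nonzero(h)[1],np.nonzero(h)[0]],axis=1)/.64),.134))
# pin
k=cv2.inRange(hsv,(8,50,80),(24,220,255))>0
q=w[k&(w[...,2]>.010)&(w[...,2]<.018)&(w[...,0]<.45)&(w[...,1]>-.4)];r=cv2.minAreaRect((q[:,:2]*1000).astype(np.float32));print("pin",r,np.median(q[:,2]))
E
```

```text
7248 0.04263331962328973
((566.684326171875, -386.9283447265625), (104.67337799072266, 115.74482727050781), 55.5692253112793) [[ 489.4 -397.4]
 [ 584.8 -462.8]
 [ 644.  -376.5]
 [ 548.5 -311. ]]
(512, 128) [ 549.3 -310.2   42. ]
(648, 232) [ 643.2 -375.5   42. ]
(551, 354) [ 586.5 -462.1   42. ]
(417, 265) [ 490.8 -397.    42. ]
[484.32723799 137.25436681] 229 [ 534.2 -315.5   30.7] [[524.0, -309.0], [536.0, -328.0], [545.0, -323.0], [533.0, -303.0]]
[413.00712719 239.83689693] 228 [ 488.3 -382.4   30.6] [[476.0, -387.0], [501.0, -389.0], [502.0, -379.0], [477.0, -377.0]]
[273.91148013 374.86270921] 478 [nan nan nan] [[0.0, 0.0], [0.0, 0.0], [0.0, 0.0], [0.0, 0.0]]
ball [ 559.9 -377.3  148.6] 0.15254167495024495 [574.08781425 273.11888966] [ 564.98877937 -380.88082     134.        ]
pin ((347.2652587890625, -291.6009521484375), (59.98180389404297, 159.98199462890625), 68.68578338623047) 0.014589759673478697<stdin>:17: RuntimeWarning: Mean of empty slice.
  ret = um.true_divide(
```

```bash
python3 - <<'E'
from h import *
to(308,-276,222,158.7)
E
```

```text
at [ 477.1 -400.6  222.1] yaw 89.8 tilt [-0.  0. -1.] shift [ 4.13 -5.65  0.  ] turn -8.61 q6 -0.87 t 1.7
```

Call:
jog_arm --motion '[[1,[0.69,-0.94,0],[0,0,0]],[1,[0.69,-0.94,0],[0,0,0]],[1,[0.69,-0.94,0],[0,0,0]],[1,[0.69,-0.94,0],[0,0,0]],[1,[0.69,-0.94,0],[0,0,0]]]'

```text
time_s: 2.2
tool_pos: [0.3361, -0.293, 0.2224]
ee_rot: [[-0.001, 1.0, -0.0], [1.0, 0.001, 0.001], [0.001, -0.0, -1.0]]
force: [-0.2, -0.0, -0.5]
width: 1.002
grasp_force: 0.0
```

Call:
jog_arm --motion '[[1,[0.69,-0.94,0],[0,0,0]],[1,[0,0,0.6],[0,0,-0.96]],[1,[0,0,0.6],[0,0,-0.96]],[1,[0,0,0.6],[0,0,-0.96]],[1,[0,0,0.6],[0,0,-0.96]]]'

```text
time_s: 2.7
tool_pos: [0.3091, -0.2735, 0.1502]
ee_rot: [[-0.516, 0.856, 0.0], [0.856, 0.516, 0.0], [-0.0, 0.0, -1.0]]
force: [0.6, 0.9, 0.2]
width: 1.007
grasp_force: 0.0
```

Call:
jog_arm --motion '[[1,[0,0,0.6],[0,0,-0.96]],[1,[0,0,0.6],[0,0,-0.96]],[1,[0,0,0.6],[0,0,-0.96]],[1,[0,0,0.6],[0,0,-0.96]],[1,[0,0,0.6],[0,0,-0.93]]]'

```text
time_s: 3.2
tool_pos: [0.3092, -0.2737, 0.0601]
ee_rot: [[-0.935, 0.354, 0.0], [0.354, 0.935, 0.0], [0.0, 0.0, -1.0]]
force: [1.1, -0.1, -1.8]
width: 0.999
grasp_force: 0.0
```

Call:
jog_arm --motion '[[1,[0,0,0],[0,0,0]],[1,[0,0,0],[0,0,0]]]'

```text
time_s: 3.4
tool_pos: [0.3089, -0.2739, 0.0606]
ee_rot: [[-0.932, 0.362, -0.001], [0.362, 0.932, 0.001], [0.001, 0.001, -1.0]]
force: [-0.1, 0.3, 0.5]
width: 1.0
grasp_force: 0.0
```

```bash
python3 - <<'E'
from h import *
to(308,-276,3,158.7)
E
```

```text
at [ 308.9 -273.9   60.6] yaw 158.8 tilt [-0.001  0.001 -1.   ] shift [ 0.   -0.08  1.92] turn 0.01 q6 -2.2 t 3.4
```

Call:
jog_arm --motion '[[1,[0,-0.08,0.8],[0,0,0]],[1,[0,0,0.8],[0,0,0]],[1,[0,0,0.32],[0,0,0]],[1,[0,0,0],[0,0,0]],[-0.5,[0,0,0],[0,0,0]]]' --force 30

```text
time_s: 3.9
tool_pos: [0.3082, -0.2771, 0.0036]
ee_rot: [[-0.933, 0.361, 0.0], [0.361, 0.933, -0.001], [-0.001, -0.0, -1.0]]
force: [-0.5, 0.7, 0.4]
width: 0.966
grasp_force: 0.0
```

Call:
jog_arm --motion '[[-0.5,[0,0,0],[0,0,0]],[-0.5,[0,0,0],[0,0,0]],[-0.5,[0,0,0],[0,0,0]],[-0.5,[0,0,0],[0,0,0]],[-0.5,[0,0,0],[0,0,0]]]'

```text
time_s: 4.4
tool_pos: [0.308, -0.2771, 0.0035]
ee_rot: [[-0.933, 0.36, 0.0], [0.36, 0.933, -0.001], [-0.001, -0.0, -1.0]]
force: [-0.7, 0.4, 6.5]
width: 0.682
grasp_force: 30.0
```

Call:
jog_arm --motion '[[-0.5,[0,0,-0.5],[0,0,0]],[-0.5,[0,0,-0.8],[0,0,0]],[-0.5,[0,0,-0.8],[0,0,0]],[-0.5,[0,0,0],[0,0,0]],[-0.5,[0,0,0],[0,0,0]]]'

```text
time_s: 4.9
tool_pos: [0.308, -0.2771, 0.0661]
ee_rot: [[-0.933, 0.36, 0.001], [0.36, 0.933, -0.001], [-0.001, -0.001, -1.0]]
force: [0.5, -0.2, -1.4]
width: 0.683
grasp_force: 30.0
```

```bash
python3 - <<'E'
from h import *
from plant import arm
p,d,m=look("wrist","w2");s=arm.sense();print(s["width"],s["grasp_force"])
to(308,-276,66,158.7)
hsv=cv2.cvtColor(p,cv2.COLOR_RGB2HSV);w=cloud(p,d,m)
k=cv2.inRange(hsv,(8,50,80),(24,220,255))>0
P=np.array(s["tool_pos"]);R=np.array(s["ee_rot"])
t=(w-P)@R*1000
k&=(d>0)&(d<.3)&(abs(t[...,1])<45)&(t[...,2]>-30)&(t[...,2]<10)
q=t[k];print(len(q),np.median(q[:,2]),q.min(0),q.max(0))
for x0 in range(10,60,6):
    z=q[(q[:,0]>x0)&(q[:,0]<x0+6)]
    if len(z): print(x0,len(z),z[:,1].min().round(1),z[:,1].max().round(1),np.median(z[:,2]).round(1))
E
```

```text
0.6851519567209433 29.988549649715424
at [ 307.7 -276.8   65.6] yaw 158.9 tilt [-0.  0. -1.] shift [ 0.    0.03 -0.01] turn 0.02 q6 -2.21 t 5.0
13102 -11.469202840741334 [-54.33371256 -30.89315239 -14.06456097] [38.04178863 30.72461347  0.98864704]
10 1448 -30.3 29.3 -11.2
16 836 -30.6 29.0 -11.5
22 879 -30.5 29.4 -11.5
28 892 -30.9 29.1 -11.6
34 976 -30.5 29.2 -10.5
```

View pics/w2.png

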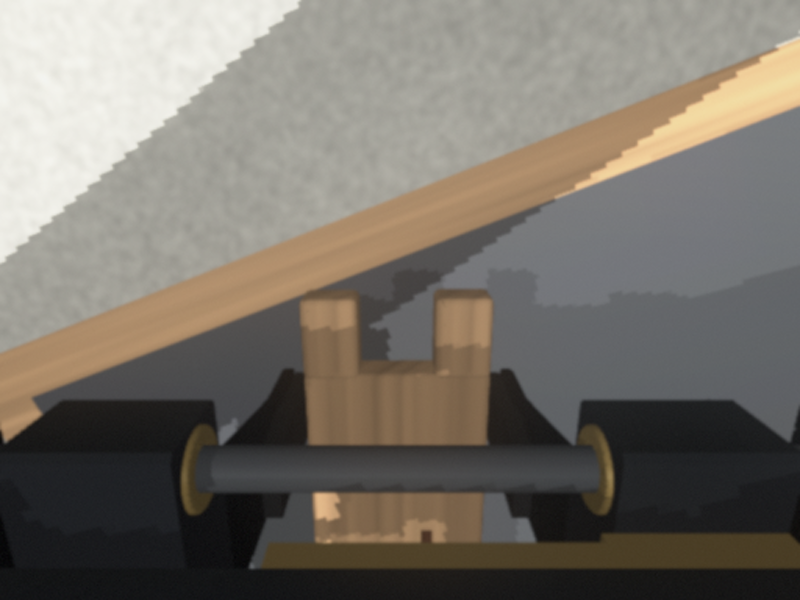

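```bash
python3 - <<'E'
from h import *
to(386.2,-262.7,66,145.57)
E
```

```text
at [ 307.7 -276.8   65.6] yaw 158.9 tilt [-0.  0. -1.] shift [-2.27  1.38 -0.01] turn 1.66 q6 -2.21 t 5.0
```

Call:
jog_arm --motion '[[-0.5,[-0.57,0.34,0],[0,0,0]],[-0.5,[-0.57,0.35,0],[0,0,0]],[-0.5,[-0.57,0.34,0],[0,0,0]],[-0.5,[-0.56,0.35,0],[0,0,0]],[-0.5,[0,0,0],[0,0,0.83]]]'

```text
time_s: 5.45
tool_pos: [0.3882, -0.2628, 0.0646]
ee_rot: [[-0.885, 0.466, 0.0], [0.466, 0.885, -0.0], [-0.0, 0.0, -1.0]]
force: [0.8, -0.3, -0.9]
width: 0.685
grasp_force: 30.0
```

Call:
jog_arm --motion '[[-0.5,[0,0,0.4],[0,0,0.83]],[-0.5,[0,0,0.6],[0,0,0]],[-0.5,[0,0,0.6],[0,0,0]],[-0.5,[0,0,0],[0,0,0]],[-0.5,[0,0,0],[0,0,0]]]'

```text
time_s: 5.95
tool_pos: [0.3857, -0.2622, 0.0169]
ee_rot: [[-0.825, 0.565, -0.002], [0.565, 0.825, 0.002], [0.003, 0.001, -1.0]]
force: [-0.3, -0.6, -1.1]
width: 0.689
grasp_force: 30.0
```

```bash
python3 - <<'E'
from h import *
from plant import arm
to(386.2,-262.7,17.5,145.57)
s=arm.sense();print(s["width"],s["grasp_force"])
for n in("side","scene"):
    a=look(n,n+"3");p,d,m=a
    hsv=cv2.cvtColor(p,cv2.COLOR_RGB2HSV);w=cloud(*a)*1000
    o=np.array([519.8,-354.3,0]);c,sn=np.cos(np.radians(-34.43)),np.sin(np.radians(-34.43))
    t=(w-o)@np.array([[c,-sn,0],[sn,c,0],[0,0,1]])
    k=(cv2.inRange(hsv,(8,50,60),(24,220,255))>0)&(t[...,0]>-210)&(t[...,0]<0)&(abs(t[...,1])<45)&(t[...,2]>8)&(t[...,2]<45)
    q=t[k];print(n,len(q),np.median(q[:,2]) if len(q) else 0)
    for x0 in range(-200,-20,15):
        z=q[(q[:,0]>x0)&(q[:,0]<x0+15)]
        if len(z)>3: print(x0,len(z),z[:,1].min().round(1),z[:,1].max().round(1),np.median(z[:,2]).round(1))
    k=(cv2.inRange(hsv,(50,40,20),(95,255,220))>0)&(w[...,2]>38)&(w[...,2]<47)&(abs(t[...,1])<70)&(abs(t[...,0]-57)<70)
    q=t[k];print("holder",cv2.minAreaRect(q[:,:2].astype(np.float32)),np.median(q[:,2]))
E
```

```text
at [ 385.7 -262.2   16.9] yaw 145.6 tilt [-0.002  0.002 -1.   ] shift [-0.02 -0.   -0.02] turn 0.0 q6 -1.81 t 6.0
0.6887563771120961 29.98846024274826
side 288 26.90392062881891
-200 44 -31.0 33.5 26.3
-185 45 -32.2 37.0 26.8
-170 34 -31.1 25.8 27.6
-155 15 -30.3 41.5 28.5
-140 17 17.4 34.4 26.5
-125 20 13.9 34.5 26.5
-110 20 9.1 35.4 25.6
-95 21 10.0 35.5 26.7
-80 18 10.8 37.1 25.4
-65 25 1.2 35.8 27.3
-50 22 -19.0 37.1 26.3
holder ((54.68107604980469, 5.092632293701172), (108.29632568359375, 112.49352264404297), 89.17804718017578) 42.895351072248175
scene 296 26.117434822164608
-200 16 -12.6 31.1 23.1
-185 13 11.6 35.8 24.7
-155 27 -27.9 35.9 26.2
-140 33 -23.5 33.6 26.1
-125 34 -29.1 37.4 26.1
-110 37 -27.3 35.2 26.5
-95 34 -28.9 35.7 26.3
-80 35 -29.4 37.2 25.6
-65 35 -27.1 33.2 25.7
-50 32 -26.4 33.3 26.5
holder ((59.717647552490234, 2.3765106201171875), (114.72459411621094, 108.34117889404297), 0.39340364933013916) 41.553062661897734
```

Call:
jog_arm --motion '[[-0.5,[-0.3,0,-0.03],[0,0,0]],[-0.5,[-0.3,0,0],[0,0,0]],[-0.5,[-0.3,0,0],[0,0,0]],[-0.5,[-0.3,0,0],[0,0,0]],[-0.5,[0,0,0],[0,0,0]]]'

```text
time_s: 6.55
tool_pos: [0.418, -0.2852, 0.0192]
ee_rot: [[-0.825, 0.565, 0.003], [0.565, 0.825, -0.003], [-0.004, -0.001, -1.0]]
force: [0.8, -1.5, -1.8]
width: 0.683
grasp_force: 30.0
```

Call:
jog_arm --motion '[[-0.5,[-0.2,0,0],[0,0,0]],[-0.5,[-0.2,0,0],[0,0,0]],[-0.5,[-0.2,0,0],[0,0,0]],[-0.5,[0,0,0],[0,0,0]]]'

```text
time_s: 6.95
tool_pos: [0.4316, -0.2943, 0.0188]
ee_rot: [[-0.825, 0.565, 0.001], [0.565, 0.825, -0.001], [-0.002, -0.0, -1.0]]
force: [0.2, -1.7, -1.3]
width: 0.685
grasp_force: 30.0
```

Call:
jog_arm --motion '[[-0.5,[-0.2,0,0.02],[0,0,0]],[-0.5,[-0.2,0,0],[0,0,0]],[-0.5,[-0.2,0,0],[0,0,0]],[-0.5,[-0.2,0,0],[0,0,0]],[-0.5,[0,0,0],[0,0,0]]]'

```text
time_s: 7.45
tool_pos: [0.4524, -0.3083, 0.0184]
ee_rot: [[-0.825, 0.565, 0.003], [0.565, 0.825, -0.002], [-0.003, -0.0, -1.0]]
force: [0.4, -1.2, -1.8]
width: 0.685
grasp_force: 30.0
```

Call:
jog_arm --motion '[[-0.5,[-0.2,0,0],[0,0,0]],[-0.5,[-0.2,0,0],[0,0,0]],[-0.5,[-0.2,0,0],[0,0,0]],[-0.5,[-0.2,0,0],[0,0,0]],[-0.5,[0,0,0],[0,0,0]]]'

```text
time_s: 7.95
tool_pos: [0.4723, -0.3218, 0.0185]
ee_rot: [[-0.825, 0.565, 0.003], [0.565, 0.825, -0.002], [-0.004, -0.0, -1.0]]
force: [0.1, -1.8, -1.0]
width: 0.679
grasp_force: 30.0
```

```bash
python3 - <<'E'
from h import *
from plant import arm
to(489.3,-333.4,17.5,145.57)
s=arm.sense();print(s["width"],s["grasp_force"],s["force"],s["moment"])
E
```

```text
at [ 472.3 -321.8   18.5] yaw 145.6 tilt [ 0.003 -0.002 -1.   ] shift [-0.69  0.    0.03] turn 0.0 q6 -1.76 t 8.0
0.6792197104406195 29.986830353736877 [ 0.11596921 -1.81952587 -1.03984072] [-0.15216849  0.01048594 -0.0464354 ]
```

Call:
jog_arm --motion '[[-0.5,[-0.2,0,0],[0,0,0]],[-0.5,[-0.2,0,0],[0,0,0]],[-0.5,[-0.15,0,0],[0,0,0]],[-0.5,[0,0,0],[0,0,0]]]'

```text
time_s: 8.35
tool_pos: [0.4854, -0.3306, 0.0184]
ee_rot: [[-0.825, 0.565, 0.002], [0.565, 0.825, -0.001], [-0.002, -0.0, -1.0]]
force: [0.7, 0.2, -1.0]
width: 0.685
grasp_force: 30.0
```

Call:
jog_arm --motion '[[-0.5,[-0.05,0,0],[0,0,0]],[-0.5,[-0.05,0,0],[0,0,0]],[-0.5,[0,0,0],[0,0,0]]]'

```text
time_s: 8.65
tool_pos: [0.4868, -0.3316, 0.0183]
ee_rot: [[-0.825, 0.565, 0.0], [0.565, 0.825, -0.0], [-0.0, 0.0, -1.0]]
force: [0.1, -0.0, -0.2]
width: 0.685
grasp_force: 30.0
```

Call:
jog_arm --motion '[[-0.5,[-0.05,0,0],[0,0,0]],[-0.5,[0,0,0],[0,0,0]]]'

```text
time_s: 8.85
tool_pos: [0.4881, -0.3325, 0.0183]
ee_rot: [[-0.825, 0.565, 0.0], [0.565, 0.825, -0.0], [-0.0, 0.0, -1.0]]
force: [0.0, -0.4, -0.4]
width: 0.685
grasp_force: 30.0
```

Call:
jog_arm --motion '[[-0.5,[-0.05,0,0],[0,0,0]],[-0.5,[0,0,0],[0,0,0]]]'

```text
time_s: 9.05
tool_pos: [0.489, -0.3332, 0.0182]
ee_rot: [[-0.825, 0.565, -0.0], [0.565, 0.825, 0.0], [0.0, 0.0, -1.0]]
force: [-0.0, 0.7, -1.4]
width: 0.686
grasp_force: 30.0
```

Call:
jog_arm --motion '[[-0.5,[-0.05,0,0],[0,0,0]],[-0.5,[0,0,0],[0,0,0]]]'

```text
time_s: 9.25
tool_pos: [0.4891, -0.3332, 0.0179]
ee_rot: [[-0.825, 0.565, -0.003], [0.565, 0.825, 0.002], [0.003, 0.0, -1.0]]
force: [-3.8, 1.6, -0.1]
width: 0.686
grasp_force: 30.0
```

Call:
jog_arm --motion '[[-0.5,[-0.05,0,0],[0,0,0]],[-0.5,[0,0,0],[0,0,0]]]'

```text
time_s: 9.45
tool_pos: [0.4892, -0.3332, 0.0176]
ee_rot: [[-0.825, 0.565, -0.005], [0.565, 0.825, 0.004], [0.007, 0.001, -1.0]]
force: [-6.1, 2.6, 0.5]
width: 0.685
grasp_force: 30.0
```

Call:
jog_arm --motion '[[-0.5,[-0.03,0,0],[0,0,0]],[-0.5,[0,0,0],[0,0,0]]]'

```text
time_s: 9.65
tool_pos: [0.4892, -0.3331, 0.0175]
ee_rot: [[-0.825, 0.565, -0.007], [0.565, 0.825, 0.005], [0.008, 0.001, -1.0]]
force: [-7.1, 2.1, 1.2]
width: 0.685
grasp_force: 30.0
```

Call:
jog_arm --motion '[[-0.5,[0,0,0.05],[0,0,0]],[1,[0,0,0],[0,0,0]],[1,[0,0,0],[0,0,0]],[1,[0,0,0],[0,0,0]],[1,[0,0,0],[0,0,0]]]'

```text
time_s: 10.15
tool_pos: [0.4933, -0.3362, 0.0171]
ee_rot: [[-0.825, 0.565, 0.002], [0.565, 0.825, -0.002], [-0.003, -0.0, -1.0]]
force: [-1.9, -0.3, 0.3]
width: 0.946
grasp_force: 0.7
```

Call:
jog_arm --motion '[[1,[0,0,-0.8],[0,0,0]],[1,[0,0,-0.8],[0,0,0]],[1,[0,0,-0.8],[0,0,0]],[1,[0.6,0,-0.8],[0,0,0]],[1,[0.6,0,-0.8],[0,0,0]]]'

```text
time_s: 10.65
tool_pos: [0.4638, -0.3161, 0.1383]
ee_rot: [[-0.825, 0.565, 0.003], [0.565, 0.825, -0.003], [-0.004, -0.0, -1.0]]
force: [-0.2, 0.5, -0.2]
width: 1.0
grasp_force: 0.0
```

```bash
python3 - <<'E'
from h import *
from plant import arm
to(489.3,-333.4,100,145.57)
a=look("wrist","w4");p,d,m=a
hsv=cv2.cvtColor(p,cv2.COLOR_RGB2HSV);w=cloud(*a)*1000
o=np.array([519.8,-354.3,0]);c,sn=np.cos(np.radians(-34.43)),np.sin(np.radians(-34.43))
t=(w-o)@np.array([[c,-sn,0],[sn,c,0],[0,0,1]])
k=(cv2.inRange(hsv,(8,50,60),(24,220,255))>0)&(t[...,0]>-110)&(t[...,0]<0)&(abs(t[...,1])<45)&(t[...,2]>8)&(t[...,2]<45)
q=t[k]
for x0 in range(-90,0,10):
    z=q[(q[:,0]>x0)&(q[:,0]<x0+10)]
    if len(z)>3: print(x0,len(z),z.min(0).round(1),z.max(0).round(1),np.median(z[:,2]).round(1))
for n in("side","scene"):
    p,d,m=look(n,n+"4");hsv=cv2.cvtColor(p,cv2.COLOR_RGB2HSV);t=(cloud(p,d,m)*1000-o)@np.array([[c,-sn,0],[sn,c,0],[0,0,1]])
    h=((hsv[...,0]<6)|(hsv[...,0]>174))&(hsv[...,1]>150)&(t[...,2]>100)&(t[...,2]<170)&(abs(t[...,1])<50)&(abs(t[...,0]-60)<90)
    e=(np.array(m["eye"])*1000-o)@np.array([[c,-sn,0],[sn,c,0],[0,0,1]])
    if h.sum()>5:
        x=np.median(t[h],0);g=(x-e)/np.linalg.norm(x-e);print(n,h.sum(),"ball surf",x.round(1),"centre",(x+g*10).round(1))
E
```

```text
at [ 463.8 -316.1  138.3] yaw 145.6 tilt [ 0.003 -0.003 -1.   ] shift [-1.03  0.01  1.28] turn 0.0 q6 -1.77 t 10.7
-80 352 [-75.5 -30.2  14.5] [-70.   29.2  28.5] 25.7
-70 406 [-70.  -29.6  23.7] [-60.   29.6  28.4] 26.5
-60 455 [-60.  -30.   14.4] [-50.   29.8  28.7] 26.3
-50 664 [-50.  -30.2  13.8] [-40.   29.3  28.6] 26.5
-40 628 [-40.  -29.7  24.3] [-30.   29.7  28.5] 26.6
-30 635 [-30.  -30.   24.3] [-20.   29.7  29.5] 26.6
-20 474 [-20.  -30.2  24.4] [-10.1  29.3  28.7] 26.6
-10 579 [-10.  -33.    8.2] [-0.  33.7 32. ] 26.5
side 14 ball surf [ 43.3   8.1 143.9] centre [ 49.1   1.3 139.4]
scene 23 ball surf [ 50.4   8.3 144.6] centre [ 49.7  -0.3 139.6]
```

Call:
jog_arm --motion '[[-1,[0,0,0.2],[0,0,0]],[-1,[0,0,0.47],[0,0,0]],[-1,[0,0,0],[0,0,0]],[-1,[0,0,0],[0,0,0]],[-1,[0,0,0],[0,0,0]]]' --force 10

```text
time_s: 11.3
tool_pos: [0.4629, -0.3154, 0.1162]
ee_rot: [[-0.825, 0.565, -0.0], [0.565, 0.825, 0.0], [0.0, 0.0, -1.0]]
force: [-0.2, -0.2, -0.9]
width: 0.631
grasp_force: 0.0
```

Call:
jog_arm --motion '[[-1,[-0.6,0,0],[0,0,0]],[-1,[-0.6,0,0],[0,0,0]],[-1,[-0.6,0,0],[0,0,0]],[-1,[-0.4,0,0],[0,0,0]],[-1,[-0.3,0,0],[0,0,0]]]'

```text
time_s: 11.8
tool_pos: [0.5255, -0.3583, 0.117]
ee_rot: [[-0.825, 0.565, 0.001], [0.565, 0.825, -0.001], [-0.001, -0.0, -1.0]]
force: [-0.3, -1.1, -0.1]
width: 0.171
grasp_force: 0.0
```

Call:
jog_arm --motion '[[-1,[-0.2,0,0],[0,0,0]],[-1,[-0.2,0,0],[0,0,0]],[-1,[-0.2,0,0],[0,0,0]],[-1,[-0.2,0,0],[0,0,0]],[-1,[-0.2,0,0],[0,0,0]]]'

```text
time_s: 12.3
tool_pos: [0.5489, -0.3743, 0.1166]
ee_rot: [[-0.825, 0.565, -0.001], [0.565, 0.825, 0.001], [0.002, -0.0, -1.0]]
force: [-1.1, 0.5, 1.6]
width: 0.003
grasp_force: 0.8
```

Call:
jog_arm --motion '[[-1,[-0.2,0,0],[0,0,0]],[-1,[-0.2,0,0],[0,0,0]],[-1,[-0.2,0,0],[0,0,0]],[-1,[-0.2,0,0],[0,0,0]],[-1,[-0.2,0,0],[0,0,0]]]'

```text
time_s: 12.8
tool_pos: [0.5745, -0.3917, 0.1166]
ee_rot: [[-0.825, 0.565, 0.0], [0.565, 0.825, -0.0], [-0.0, -0.0, -1.0]]
force: [-0.1, 0.5, 0.7]
width: 0.007
grasp_force: 0.4
```

```bash
python3 - <<'E'
from h import *
d=np.array([.8248,-.5654])*97;to(519.8+d[0],-354.3+d[1],118,145.57)
E
```

```text
at [ 574.5 -391.7  116.6] yaw 145.6 tilt [ 0. -0. -1.] shift [-1.02 -0.   -0.05] turn 0.0 q6 -1.73 t 12.8
```

Call:
jog_arm --motion '[[-1,[-0.2,0,0],[0,0,0]],[-1,[-0.2,0,0],[0,0,0]],[-1,[-0.2,0,0],[0,0,0]],[-1,[-0.2,0,0],[0,0,0]],[-1,[-0.1,0,0],[0,0,0]]]'

```text
time_s: 13.3
tool_pos: [0.5968, -0.4069, 0.1165]
ee_rot: [[-0.825, 0.565, 0.0], [0.565, 0.825, 0.0], [-0.0, 0.0, -1.0]]
force: [-2.0, 0.8, 0.1]
width: 0.01
grasp_force: 1.0
```

Call:
jog_arm --motion '[[-1,[-0.05,0,0],[0,0,0]],[-1,[-0.05,0,0],[0,0,0]],[-1,[0,0,0],[0,0,0]],[-1,[0,0,0],[0,0,0]]]'

```text
time_s: 13.7
tool_pos: [0.5971, -0.4071, 0.1163]
ee_rot: [[-0.825, 0.565, -0.004], [0.565, 0.825, 0.003], [0.005, 0.0, -1.0]]
force: [-4.5, 1.8, 0.9]
width: 0.003
grasp_force: 2.4
```

Call:
jog_arm --motion '[[-1,[0.8,0,0],[0,0,0]],[-1,[0.8,0,-0.5],[0,0,0]],[1,[0.8,0,-0.8],[0,0,0]],[1,[0.8,0,-0.8],[0,0,0]],[1,[0.8,0,-0.8],[0,0,0]]]'

```text
time_s: 14.2
tool_pos: [0.4999, -0.3408, 0.205]
ee_rot: [[-0.825, 0.565, 0.003], [0.565, 0.825, -0.002], [-0.003, -0.0, -1.0]]
force: [0.3, -0.9, 0.0]
width: 0.194
grasp_force: 0.0
```

Call:
jog_arm --motion '[[1,[0.8,0,0],[0,0,0.9]],[1,[0,0,0],[0,0,0.9]],[1,[0,0,0],[0,0,0.9]],[1,[0,0,0],[0,0,0.9]],[1,[0,0,0],[0,0,0.9]]]'

```text
time_s: 14.7
tool_pos: [0.4809, -0.3278, 0.2045]
ee_rot: [[-0.33, 0.944, 0.003], [0.944, 0.33, -0.003], [-0.003, 0.002, -1.0]]
force: [0.9, 0.3, -0.7]
width: 0.648
grasp_force: 0.0
```

```bash
python3 - <<'E'
from h import *
to(432,-144,200,98)
o=np.array([519.8,-354.3,0]);c,sn=np.cos(np.radians(-34.43)),np.sin(np.radians(-34.43));M=np.array([[c,-sn,0],[sn,c,0],[0,0,1]])
for n in("side","scene"):
    p,d,m=look(n,n+"5");hsv=cv2.cvtColor(p,cv2.COLOR_RGB2HSV);t=(cloud(p,d,m)*1000-o)@M
    h=((hsv[...,0]<6)|(hsv[...,0]>174))&(hsv[...,1]>150)&(t[...,2]>100)&(t[...,2]<170)&(abs(t[...,1])<50)&(abs(t[...,0]-60)<90)
    e=(np.array(m["eye"])*1000-o)@M
    if h.sum()>5:
        x=np.median(t[h],0);g=(x-e)/np.linalg.norm(x-e);print(n,h.sum(),"centre",(x+g*10).round(1))
    for cc in("orange","yellow","red"):
        for b in blobs(p,d,m,*COL[cc]):
            if b[2][0]<550: print(n,cc,*b)
    cv2.imwrite("pics/c5.png",cv2.resize(p[130:330,150:400,::-1],(750,600),interpolation=cv2.INTER_CUBIC)) if n=="side" else 0
E
```

```text
at [ 480.9 -327.8  204.5] yaw 109.3 tilt [ 0.003 -0.003 -1.   ] shift [6.32 0.49 0.15] turn 1.41 q6 -1.13 t 14.7
side 13 centre [119.4   0.2 138.1]
side orange [287. 187.] 76 [ 434. -145.] [73. 21.] 7.6 [0.003 0.021]
side orange [296. 270.] 207 [393. 243.] [74. 23.] 13.2 [0.003 0.02 ]
side orange [237. 318.] 2836 [531. 411.] [170. 160.] 21.9 [0.003 0.042]
side yellow [294. 228.] 49 [403.  71.] [13. 55.] 90.6 [0.003 0.031]
side yellow [266. 230.] 59 [489.  96.] [12. 32.] 94.8 [0.003 0.032]
side red [336. 296.] 95 [285. 319.] [67. 14.] 0.9 [0.005 0.015]
scene 25 centre [119.2  -0.6 134.6]
scene orange [234. 184.] 59 [ 435. -147.] [68. 20.] 10.4 [0.005 0.02 ]
scene orange [322. 213.] 75 [393. 239.] [78. 18.] 11.8 [0.004 0.02 ]
scene yellow [275. 211.] 54 [489.  92.] [25. 25.] 113.1 [0.004 0.031]
```

View pics/c5.png

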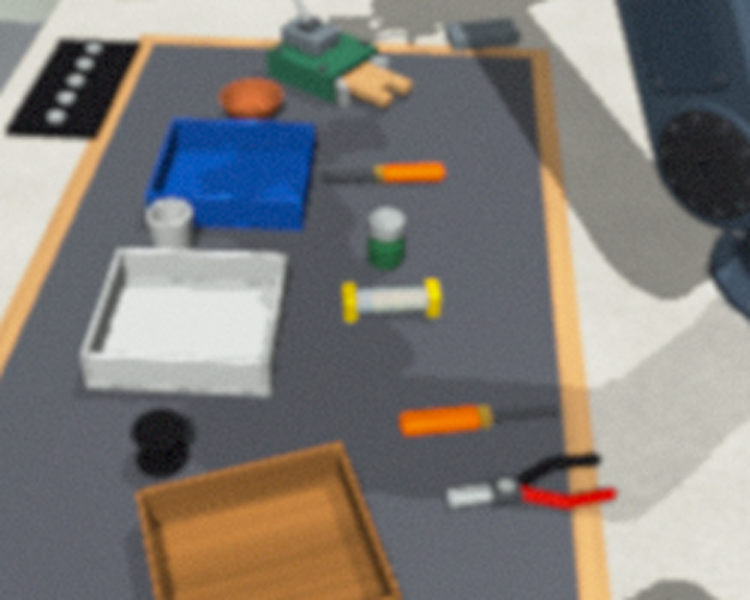

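```bash
python3 - <<'E'
from h import *
to(434.5,-146,60,8.5)
E
```

```text
at [ 480.8 -327.7  204.4] yaw 109.6 tilt [ 0.002 -0.002 -1.   ] shift [6.22 0.58 4.81] turn 12.64 q6 -1.13 t 14.8
```

Call:
jog_arm --motion '[[1,[0.9,0.08,0],[0,0,0]],[1,[0.9,0.08,0],[0,0,0]],[1,[0.9,0.08,0],[0,0,0]],[1,[0.9,0.08,0],[0,0,0]],[1,[0.9,0.08,0],[0,0,0]]]'

```text
time_s: 15.3
tool_pos: [0.4463, -0.1953, 0.2041]
ee_rot: [[-0.338, 0.941, 0.002], [0.941, 0.338, -0.001], [-0.002, 0.002, -1.0]]
force: [-0.1, 0.3, 0.3]
width: 0.998
grasp_force: 0.0
```

Call:
jog_arm --motion '[[1,[0.9,0.08,0],[0,0,0]],[1,[0.8,0.08,0],[0,0,0]],[1,[0,0,0],[0,0,0.97]],[1,[0,0,0],[0,0,0.97]],[1,[0,0,0],[0,0,0.97]]]'

```text
time_s: 15.8
tool_pos: [0.4342, -0.1463, 0.2042]
ee_rot: [[0.066, 0.998, 0.003], [0.998, -0.066, -0.001], [-0.001, 0.003, -1.0]]
force: [-0.2, -0.3, -0.1]
width: 1.001
grasp_force: 0.0
```

Call:
jog_arm --motion '[[1,[0,0,0.48],[0,0,0.97]],[1,[0,0,0.48],[0,0,0.97]],[1,[0,0,0.48],[0,0,0.97]],[1,[0,0,0.48],[0,0,0.97]],[1,[0,0,0.48],[0,0,0.97]]]'

```text
time_s: 16.3
tool_pos: [0.4344, -0.1467, 0.1316]
ee_rot: [[0.677, 0.736, 0.003], [0.736, -0.677, -0.002], [0.001, 0.003, -1.0]]
force: [0.1, 0.1, 0.2]
width: 1.001
grasp_force: 0.0
```

Call:
jog_arm --motion '[[1,[0,0,0.48],[0,0,0.97]],[1,[0,0,0.48],[0,0,0.97]],[1,[0,0,0.48],[0,0,0.97]],[1,[0,0,0.48],[0,0,0.97]],[1,[0,0,0.48],[0,0,0.97]]]'

```text
time_s: 16.8
tool_pos: [0.4346, -0.1469, 0.0594]
ee_rot: [[0.989, 0.149, 0.003], [0.149, -0.989, -0.002], [0.002, 0.002, -1.0]]
force: [-0.4, -0.1, -0.3]
width: 1.001
grasp_force: 0.0
```

Call:
jog_arm --motion '[[1,[0,0,0],[0,0,0]],[1,[0,0,0],[0,0,0]]]'

```text
time_s: 17.0
tool_pos: [0.4339, -0.1465, 0.0598]
ee_rot: [[0.988, 0.156, 0.001], [0.156, -0.988, -0.0], [0.001, 0.001, -1.0]]
force: [-0.3, -0.3, 0.3]
width: 1.002
grasp_force: 0.0
```

```bash
cat >> h.py <<'E'
def near(tag,cc,zmin=.003):
    """blobs of a colour in a fresh wrist view, with the end nearest and the tool pose"""
    a=look("wrist",tag)
    for b in blobs(*a,*COL[cc],zr=(zmin,.06),mina=60): print(cc,*b)
E
python3 - <<'E'
from h import *
to(434.5,-146,2.5,8.5)
near("w6","orange")
E
```

```text
at [ 433.9 -146.5   59.8] yaw 9.0 tilt [ 0.001 -0.    -1.   ] shift [ 0.02 -0.01  1.91] turn 0.06 q6 0.84 t 17.0
```

View pics/w6.png

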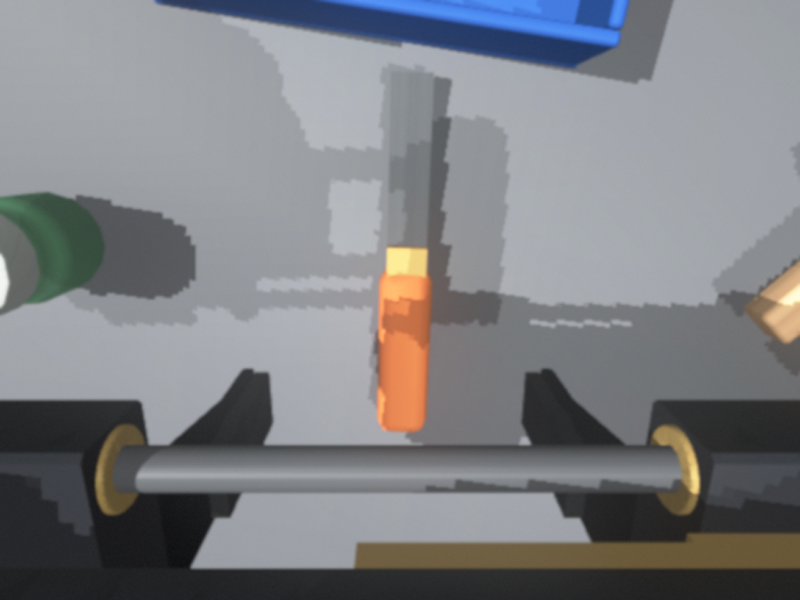

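Call:
jog_arm --motion '[[1,[0,0,0.8],[0,0,0]],[1,[0,0,0.8],[0,0,0]],[1,[0,0,0.3],[0,0,0]],[-0.9,[0,0,0],[0,0,0]],[-0.9,[0,0,0],[0,0,0]]]' --force 30

```text
time_s: 17.55
tool_pos: [0.4338, -0.1464, 0.0033]
ee_rot: [[0.988, 0.152, 0.001], [0.152, -0.988, -0.001], [0.001, 0.001, -1.0]]
force: [-0.2, 0.8, -0.2]
width: 0.889
grasp_force: 0.0
```

Call:
jog_arm --motion '[[-0.9,[0,0,0],[0,0,0]],[-0.9,[0,0,0],[0,0,0]],[-0.9,[0,0,0],[0,0,0]],[-0.9,[0,0,0],[0,0,0]],[-0.9,[0,0,0],[0,0,0]]]'

```text
time_s: 18.05
tool_pos: [0.4334, -0.1462, 0.0028]
ee_rot: [[0.988, 0.152, 0.0], [0.152, -0.988, -0.0], [0.0, 0.0, -1.0]]
force: [-0.6, 1.1, 0.2]
width: 0.444
grasp_force: 0.0
```

Call:
jog_arm --motion '[[-0.9,[0,0,0],[0,0,0]],[-0.9,[0,0,0],[0,0,0]],[-0.9,[0,0,-0.8],[0,0,0]],[-0.9,[0,0,-0.8],[0,0,0]],[-0.9,[0,0,-0.8],[0,0,0]]]'

```text
time_s: 18.55
tool_pos: [0.4328, -0.1458, 0.0751]
ee_rot: [[0.988, 0.152, -0.001], [0.152, -0.988, 0.001], [-0.001, -0.001, -1.0]]
force: [0.9, -0.4, -0.3]
width: 0.246
grasp_force: 30.0
```

```bash
python3 - <<'E'
from h import *
to(606,-142,90,0.5)
E
```

```text
at [ 432.8 -145.8   75.1] yaw 8.7 tilt [-0.001  0.001 -1.   ] shift [ 5.72  0.75 -0.5 ] turn 1.03 q6 0.85 t 18.6
```

Call:
jog_arm --motion '[[-0.9,[0.5,0.1,-0.5],[0,0,0]],[-0.9,[0.9,0.1,0],[0,0,0]],[-0.9,[0.9,0.1,0],[0,0,0]],[-0.9,[0.9,0.1,0],[0,0,0]],[-0.9,[0.9,0.1,0],[0,0,0]]]'

```text
time_s: 19.05
tool_pos: [0.5578, -0.142, 0.0895]
ee_rot: [[0.988, 0.152, -0.001], [0.152, -0.988, 0.0], [-0.001, -0.0, -1.0]]
force: [0.6, -0.4, -0.1]
width: 0.252
grasp_force: 30.0
```

Call:
jog_arm --motion '[[-0.9,[0.9,0.1,0],[0,0,0]],[-0.9,[0.7,0.1,0],[0,0,0]],[-0.9,[0,0.05,0],[0,0,1.0]],[-0.9,[0,0,0],[0,0,0]],[-0.9,[0,0,0],[0,0,0]]]'

```text
time_s: 19.55
tool_pos: [0.6048, -0.142, 0.0891]
ee_rot: [[1.0, 0.015, -0.002], [0.015, -1.0, 0.001], [-0.002, -0.001, -1.0]]
force: [-0.7, -0.4, -1.5]
width: 0.251
grasp_force: 30.0
```

```bash
python3 - <<'E'
from h import *
from plant import arm
to(606,-142,9.5,0.5);s=arm.sense();print(s["width"],s["grasp_force"])
E
```

```text
at [ 604.8 -142.    89.1] yaw 0.9 tilt [-0.002  0.001 -1.   ] shift [ 0.04 -0.    2.65] turn 0.05 q6 1.15 t 19.6
0.2509271041075842 29.99572455883026
```

Call:
jog_arm --motion '[[-0.9,[0,0,0.8],[0,0,0]],[-0.9,[0,0,0.8],[0,0,0]],[-0.9,[0,0,0.8],[0,0,0]],[-0.9,[0,0,0.22],[0,0,0]],[-0.9,[0,0,0],[0,0,0]]]'

```text
time_s: 20.05
tool_pos: [0.6045, -0.1421, 0.0101]
ee_rot: [[1.0, 0.013, -0.003], [0.013, -1.0, 0.001], [-0.003, -0.001, -1.0]]
force: [-0.8, -0.1, -0.6]
width: 0.248
grasp_force: 30.0
```

Call:
jog_arm --motion '[[-0.1,[0,0,0],[0,0,0]],[-0.1,[0,0,0],[0,0,0]],[-0.1,[0,0,0],[0,0,0]],[-0.1,[0,0,0],[0,0,0]],[-0.1,[0,0,0],[0,0,0]]]'

```text
time_s: 20.55
tool_pos: [0.6061, -0.1425, 0.0116]
ee_rot: [[1.0, 0.013, 0.001], [0.013, -1.0, -0.0], [0.001, 0.0, -1.0]]
force: [-0.5, -0.3, 0.5]
width: 0.446
grasp_force: 0.0
```

Call:
jog_arm --motion '[[-0.1,[0,0,-0.8],[0,0,0]],[-0.1,[0,0,-0.8],[0,0,0]],[-0.1,[0,0,-0.8],[0,0,0]],[-0.1,[0,0,-0.8],[0,0,0]],[1,[0,0,0],[0,0,0]]]'

```text
time_s: 21.05
tool_pos: [0.6083, -0.1434, 0.1107]
ee_rot: [[1.0, 0.013, 0.007], [0.013, -1.0, -0.003], [0.007, 0.003, -1.0]]
force: [0.8, -0.4, -0.2]
width: 0.481
grasp_force: 0.0
```

```bash
python3 - <<'E'
from h import *
to(446.5,89,100,9)
for n in("side","scene"):
    p,d,m=look(n,n+"7")
    for cc in("orange","yellow","red"):
        for b in blobs(p,d,m,*COL[cc]):
            if b[2][0]<750 and b[1]<1000: print(n,cc,*b)
E
```

```text
at [ 608.3 -143.4  110.7] yaw 0.7 tilt [ 0.007 -0.003 -1.   ] shift [-5.29 -7.82  0.36] turn -1.03 q6 1.15 t 21.1
side orange [229. 163.] 79 [ 647. -178.] [ 29. 248.] 102.5 [0.003 0.121]
side orange [239. 185.] 64 [ 606. -134.] [70. 20.] 6.4 [0.009 0.025]
side orange [296. 270.] 205 [393. 243.] [73. 20.] 12.5 [0.003 0.02 ]
side yellow [294. 229.] 49 [403.  82.] [13. 30.] 94.4 [0.003 0.032]
side yellow [266. 230.] 59 [489.  93.] [12. 33.] 94.7 [0.004 0.032]
side red [337. 296.] 95 [284. 320.] [64. 15.] 0.0 [0.005 0.014]
scene orange [208. 205.] 79 [ 603. -141.] [80. 20.] 0.5 [0.01  0.025]
scene orange [322. 213.] 78 [395. 240.] [76. 20.] 13.9 [0.005 0.02 ]
scene yellow [275. 211.] 54 [487.  91.] [27. 26.] 20.4 [0.006 0.03 ]
```

Call:
jog_arm --motion '[[0,[-0.65,-0.97,0],[0,0,0]],[0,[-0.65,-0.97,0],[0,0,0]],[0,[-0.65,-0.97,0],[0,0,0]],[0,[-0.65,-0.97,0],[0,0,0]],[0,[-0.65,-0.97,0],[0,0,0]]]'

```text
time_s: 21.65
tool_pos: [0.5044, 0.003, 0.1056]
ee_rot: [[1.0, 0.012, -0.003], [0.012, -1.0, 0.001], [-0.003, -0.001, -1.0]]
force: [0.6, 0.4, 0.7]
width: 0.502
grasp_force: 0.0
```

Call:
jog_arm --motion '[[0,[-0.65,-0.97,0],[0,0,0]],[0,[-0.65,-0.97,0],[0,0,0]],[0,[-0.65,-0.97,0],[0,0,0]],[0,[0,0,0.4],[0,0,-0.95]],[0,[0,0,0],[0,0,0]]]'

```text
time_s: 22.15
tool_pos: [0.4444, 0.0893, 0.0933]
ee_rot: [[0.989, 0.147, -0.005], [0.147, -0.989, 0.0], [-0.005, -0.001, -1.0]]
force: [0.7, -0.9, 0.4]
width: 0.499
grasp_force: 0.0
```

Call:
jog_arm --motion '[[0,[0,0,0],[0,0,0]],[0,[0,0,0],[0,0,0]]]'

```text
time_s: 22.35
tool_pos: [0.4474, 0.0879, 0.0948]
ee_rot: [[0.99, 0.142, 0.0], [0.142, -0.99, -0.0], [0.0, 0.0, -1.0]]
force: [0.2, -0.4, 0.3]
width: 0.503
grasp_force: 0.0
```

```bash
python3 - <<'E'
from h import *
to(446.5,88.5,3,8);near("w8","yellow")
E
```

```text
at [447.4  87.9  94.8] yaw 8.2 tilt [ 0. -0. -1.] shift [-0.03 -0.03  3.06] turn 0.02 q6 1.38 t 22.4
yellow [256. 156.] 868 [488.  92.] [13. 29.] 98.7 [0.008 0.031]
yellow [257. 267.] 600 [404.  79.] [13. 28.] 98.8 [0.013 0.031]
```

View pics/w8.png

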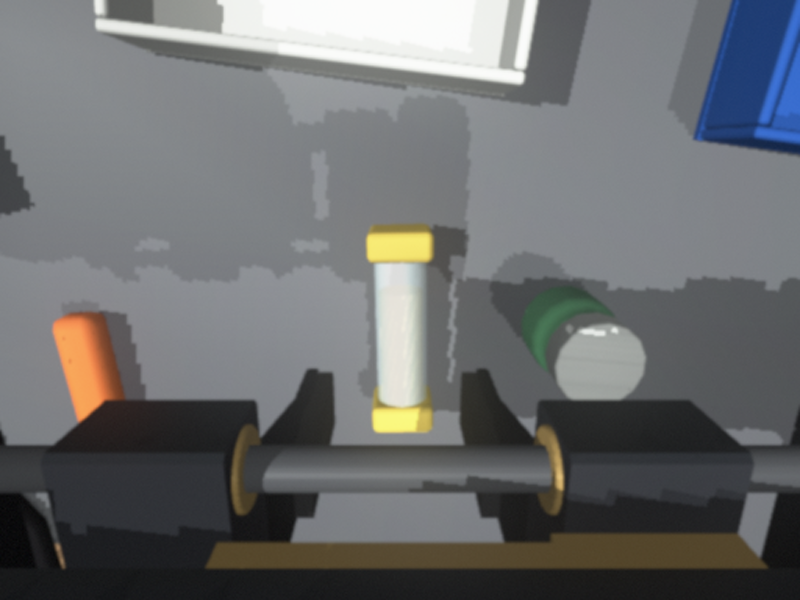

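Call:
jog_arm --motion '[[0,[-0.04,0.05,0.8],[0,0,0]],[0,[0,0,0.8],[0,0,0]],[0,[0,0,0.8],[0,0,0]],[0,[0,0,0.6],[0,0,0]],[0,[0,0,0],[0,0,0]]]' --force 25

```text
time_s: 22.9
tool_pos: [0.4453, 0.0861, 0.0034]
ee_rot: [[0.99, 0.143, -0.003], [0.143, -0.99, 0.0], [-0.003, -0.001, -1.0]]
force: [-0.2, 0.3, -0.1]
width: 0.495
grasp_force: 0.0
```

Call:
jog_arm --motion '[[-0.9,[0,0,0],[0,0,0]],[-0.9,[0,0,0],[0,0,0]],[-0.9,[0,0,0],[0,0,0]],[-0.9,[0,0,0],[0,0,0]],[-0.9,[0,0,0],[0,0,0]]]'

```text
time_s: 23.4
tool_pos: [0.4467, 0.0866, 0.006]
ee_rot: [[0.989, 0.145, 0.002], [0.145, -0.989, -0.0], [0.002, 0.001, -1.0]]
force: [-0.2, -1.1, 5.7]
width: 0.276
grasp_force: 25.0
```

Call:
jog_arm --motion '[[-0.9,[0,0,-0.6],[0,0,0]],[-0.9,[0,0,-0.8],[0,0,0]],[-0.9,[0,0,-0.8],[0,0,0]],[-0.9,[0,0,-0.8],[0,0,0]],[-0.9,[0,0,0],[0,0,0]]]'

```text
time_s: 23.9
tool_pos: [0.4477, 0.0868, 0.0976]
ee_rot: [[0.989, 0.145, 0.006], [0.145, -0.989, -0.0], [0.006, 0.001, -1.0]]
force: [-0.4, 0.6, -0.8]
width: 0.279
grasp_force: 25.0
```

```bash
python3 - <<'E'
from h import *
w=pickle.load(open("w8.pkl","rb"))
for n in("side4","scene4"):
    a=pickle.load(open(n+".pkl","rb"));t=cloud(*a)*1000
    hsv=cv2.cvtColor(a[0],cv2.COLOR_RGB2HSV)
    k=(hsv[...,1]<40)&(t[...,2]>38)&(t[...,2]<50)&(t[...,0]>540)&(t[...,0]<760)&(t[...,1]>-10)&(t[...,1]<220)
    print(n,k.sum(),cv2.minAreaRect(t[k][:,:2].astype(np.float32)))
to(650,100,93,5)
E
```

```text
side4 514 ((649.180419921875, 107.0247573852539), (180.5273895263672, 226.33509826660156), 1.5775079727172852)
scene4 399 ((649.172119140625, 106.15410614013672), (184.8782958984375, 222.94476318359375), 1.8039621114730835)
at [447.7  86.8  97.6] yaw 8.3 tilt [ 0.006 -0.    -1.   ] shift [6.74 0.54 0.15] turn 0.42 q6 1.37 t 23.9
```

```bash
python3 - <<'E'
from h import *
to(650,138,93,2)
E
```

```text
at [447.7  86.8  97.6] yaw 8.3 tilt [ 0.006 -0.    -1.   ] shift [ 6.92 -0.71  0.15] turn 0.79 q6 1.37 t 23.9
```

Call:
jog_arm --motion '[[-0.9,[0.5,0,0],[0,0,0]],[-0.9,[0.9,-0.1,0],[0,0,0]],[-0.9,[0.9,-0.1,0],[0,0,0]],[-0.9,[0.9,-0.1,0],[0,0,0]],[-0.9,[0.9,-0.1,0],[0,0,0]]]'

```text
time_s: 24.4
tool_pos: [0.566, 0.1167, 0.094]
ee_rot: [[0.989, 0.145, -0.002], [0.145, -0.989, 0.0], [-0.002, -0.0, -1.0]]
force: [0.8, 0.2, 0.6]
width: 0.279
grasp_force: 25.0
```

Call:
jog_arm --motion '[[-0.9,[0.9,-0.1,0],[0,0,0]],[-0.9,[0.9,-0.1,0],[0,0,0]],[-0.9,[0.9,-0.1,0],[0,0,0.8]],[-0.9,[0,0,0.7],[0,0,0]],[-0.9,[0,0,0.7],[0,0,0]]]'

```text
time_s: 24.9
tool_pos: [0.6455, 0.1373, 0.0518]
ee_rot: [[0.999, 0.034, 0.001], [0.034, -0.999, 0.0], [0.001, -0.0, -1.0]]
force: [0.0, -0.4, -1.3]
width: 0.281
grasp_force: 25.0
```

```bash
python3 - <<'E'
from h import *
from plant import arm
to(650,138,11,2);s=arm.sense();print(s["width"],s["grasp_force"])
a=look("scene","s9");t=cloud(*a)*1000
for b in blobs(*a,*COL["yellow"]): print(b)
hsv=cv2.cvtColor(a[0],cv2.COLOR_RGB2HSV)
k=(hsv[...,1]<40)&(t[...,2]>40)&(t[...,2]<50)&(t[...,0]>540)&(t[...,0]<760)&(t[...,1]>45)&(t[...,1]<250)
print(k.sum(),cv2.minAreaRect(t[k][:,:2].astype(np.float32)))
E
```

```text
at [645.5 137.3  51.8] yaw 1.9 tilt [ 0.001  0.    -1.   ] shift [ 0.15 -0.02  1.36] turn -0.01 q6 1.58 t 24.9
0.2805041381117979 24.980173408985138
(array([255., 238.]), np.int32(71), array([658., 119.]), array([102.,  27.]), np.float32(33.9), array([0.003, 0.078]))
212 ((649.423828125, 136.89926147460938), (182.25198364257812, 160.80276489257812), 2.159012794494629)
```

Tray centre (649, 137) confirmed; lower and release, then go on to file 2.

Call:
jog_arm --motion '[[-0.9,[0.1,0,0.7],[0,0,0]],[-0.9,[0,0,0.64],[0,0,0]],[-0.9,[0,0,0],[0,0,0]],[0,[0,0,0],[0,0,0]],[0,[0,0,0],[0,0,0]]]'

```text
time_s: 25.45
tool_pos: [0.6477, 0.1371, 0.0134]
ee_rot: [[0.999, 0.034, 0.0], [0.034, -0.999, -0.0], [0.0, 0.0, -1.0]]
force: [-0.4, 0.4, 1.0]
width: 0.388
grasp_force: 0.0
```

Call:
jog_arm --motion '[[0,[0,0,0],[0,0,0]],[0,[0,0,0],[0,0,0]],[0,[0,0,-0.8],[0,0,0]],[0,[0,0,-0.8],[0,0,0]],[0,[0,0,-0.8],[0,0,0]]]'

```text
time_s: 25.95
tool_pos: [0.6475, 0.1371, 0.0859]
ee_rot: [[0.999, 0.033, -0.0], [0.033, -0.999, 0.0], [-0.0, -0.0, -1.0]]
force: [-0.5, -0.8, 0.7]
width: 0.497
grasp_force: 0.0
```

```bash
python3 - <<'E'
from h import *
to(394,241,85,12.5)
for n in("side","scene"):
    p,d,m=look(n,n+"10")
    for cc in("orange","yellow","red"):
        for b in blobs(p,d,m,*COL[cc]):
            if b[2][0]<750 and b[1]<1000: print(n,cc,*b)
E
```

```text
at [647.5 137.1  85.9] yaw 1.9 tilt [-0.  0. -1.] shift [-8.33 -3.74  0.03] turn -1.32 q6 1.58 t 25.9
side orange [233. 163.] 162 [ 648. -267.] [66. 85.] 107.0 [0.004 0.035]
side orange [240. 185.] 91 [ 606. -137.] [70. 21.] 0.1 [0.01  0.025]
side orange [296. 270.] 148 [394. 244.] [72. 20.] 14.8 [0.003 0.02 ]
side yellow [199. 236.] 43 [688. 143.] [28. 11.] 88.9 [0.009 0.037]
side yellow [227. 236.] 54 [602. 130.] [45. 11.] 89.8 [0.004 0.037]
side red [337. 296.] 96 [285. 319.] [67. 14.] 0.4 [0.006 0.014]
scene orange [208. 205.] 58 [ 606. -142.] [67. 19.] 2.2 [0.017 0.025]
scene orange [322. 213.] 78 [392. 239.] [84. 19.] 12.5 [0.006 0.02 ]
scene yellow [255. 247.] 61 [690. 138.] [25. 25.] 114.4 [0.01  0.036]
```

Call:
jog_arm --motion '[[0,[-0.83,-0.37,0],[0,0,0]],[0,[-0.83,-0.37,0],[0,0,0]],[0,[-0.83,-0.37,0],[0,0,0]],[0,[-0.83,-0.37,0],[0,0,0]],[0,[-0.83,-0.37,0],[0,0,0]]]'

```text
time_s: 26.55
tool_pos: [0.5198, 0.1886, 0.0842]
ee_rot: [[0.999, 0.033, -0.001], [0.033, -0.999, -0.0], [-0.001, 0.0, -1.0]]
force: [-0.5, 0.7, 0.8]
width: 0.501
grasp_force: 0.0
```

Call:
jog_arm --motion '[[0,[-0.83,-0.37,0],[0,0,0]],[0,[-0.83,-0.37,0],[0,0,0]],[0,[-0.83,-0.37,0],[0,0,0]],[0,[-0.83,-0.37,0],[0,0,0]],[0,[-0.83,-0.37,0],[0,0,0]]]'

```text
time_s: 27.05
tool_pos: [0.3937, 0.2399, 0.0845]
ee_rot: [[0.999, 0.033, -0.001], [0.033, -0.999, -0.0], [-0.001, 0.0, -1.0]]
force: [-0.5, 0.6, 0.4]
width: 0.497
grasp_force: 0.0
```

Call:
jog_arm --motion '[[0,[0,0,0],[0,0,-0.7]],[0,[0,0,0],[0,0,-0.7]],[0,[0,0,0],[0,0,0]],[0,[0,0,0],[0,0,0]]]'

```text
time_s: 27.45
tool_pos: [0.395, 0.2396, 0.0846]
ee_rot: [[0.974, 0.225, -0.0], [0.225, -0.974, -0.0], [-0.0, 0.0, -1.0]]
force: [0.9, -0.1, -0.2]
width: 0.499
grasp_force: 0.0
```

```bash
python3 - <<'E'
from h import *
t,r=to(393.5,241,3,13)
COL["orange"]=((3,110,100),(16,255,255))
near("w11","orange")
E
```

```text
at [395.  239.6  84.6] yaw 13.0 tilt [-0. -0. -1.] shift [-0.04 -0.06  2.72] turn 0.0 q6 1.65 t 27.4
orange [79. 49.] 14663 [476. 370.] [ 65. 135.] 103.1 [0.003 0.046]
orange [257. 199.] 927 [393. 239.] [73. 21.] 12.2 [0.007 0.019]
```

Call:
jog_arm --motion '[[0,[-0.05,0,0.8],[0,0,0.05]],[0,[0,0,0.8],[0,0,0]],[0,[0,0,0.8],[0,0,0]],[0,[0,0,0.32],[0,0,0]],[0,[0,0,0],[0,0,0]]]' --force 30

```text
time_s: 28.0
tool_pos: [0.393, 0.239, 0.0021]
ee_rot: [[0.976, 0.219, -0.003], [0.219, -0.976, -0.001], [-0.003, 0.0, -1.0]]
force: [0.8, 0.6, 0.0]
width: 0.499
grasp_force: 0.0
```

Call:
jog_arm --motion '[[-0.9,[0,0,0],[0,0,0]],[-0.9,[0,0,0],[0,0,0]],[-0.9,[0,0,0],[0,0,0]],[-0.9,[0,0,0],[0,0,0]],[-0.9,[0,0,0],[0,0,0]]]'

```text
time_s: 28.5
tool_pos: [0.3942, 0.2396, 0.0041]
ee_rot: [[0.975, 0.22, 0.002], [0.22, -0.975, 0.0], [0.002, -0.0, -1.0]]
force: [0.1, -0.7, 7.2]
width: 0.247
grasp_force: 30.0
```

Call:
jog_arm --motion '[[-0.9,[0,0,0],[0,0,0]],[-0.9,[0,0,-0.6],[0,0,0]],[-0.9,[0,0,-0.8],[0,0,0]],[-0.9,[0,0,-0.8],[0,0,0]],[-0.9,[0,0,-0.8],[0,0,0]]]'

```text
time_s: 29.0
tool_pos: [0.3933, 0.2392, 0.0941]
ee_rot: [[0.975, 0.22, -0.001], [0.22, -0.975, -0.0], [-0.001, 0.0, -1.0]]
force: [0.1, 0.0, -0.6]
width: 0.247
grasp_force: 30.0
```

```bash
python3 - <<'E'
from h import *
to(683,-86,93,1)
E
```

```text
at [393.3 239.2  94.1] yaw 12.7 tilt [-0.001 -0.    -1.   ] shift [ 7.03 12.7   0.04] turn 1.46 q6 1.65 t 29.0
```

Call:
jog_arm --motion '[[-0.9,[0.5,0.9,0],[0,0,0]],[-0.9,[0.5,0.9,0],[0,0,0]],[-0.9,[0.5,0.9,0],[0,0,0]],[-0.9,[0.5,0.9,0],[0,0,0]],[-0.9,[0.5,0.9,0],[0,0,0]]]'

```text
time_s: 29.5
tool_pos: [0.497, 0.1232, 0.0933]
ee_rot: [[0.975, 0.22, -0.0], [0.22, -0.975, 0.0], [-0.0, -0.0, -1.0]]
force: [0.1, 0.5, -0.3]
width: 0.25
grasp_force: 30.0
```

Call:
jog_arm --motion '[[-0.9,[0.5,0.9,0],[0,0,0]],[-0.9,[0.5,0.9,0],[0,0,0]],[-0.9,[0.5,0.9,0],[0,0,0]],[-0.9,[0.5,0.9,0],[0,0,0]],[-0.9,[0.5,0.9,0],[0,0,0]]]'

```text
time_s: 30.0
tool_pos: [0.5997, 0.0081, 0.0931]
ee_rot: [[0.976, 0.22, -0.001], [0.22, -0.976, 0.0], [-0.001, -0.0, -1.0]]
force: [0.9, -0.8, -0.4]
width: 0.251
grasp_force: 30.0
```

Call:
jog_arm --motion '[[-0.9,[0.5,0.9,0],[0,0,0]],[-0.9,[0.5,0.9,0],[0,0,0]],[-0.9,[0.5,0.9,0],[0,0,0]],[-0.9,[0.5,0.9,0],[0,0,0]],[-0.9,[0,0,0],[0,0,0.7]]]'

```text
time_s: 30.5
tool_pos: [0.6849, -0.0871, 0.0933]
ee_rot: [[0.993, 0.118, 0.005], [0.119, -0.993, -0.002], [0.004, 0.003, -1.0]]
force: [-0.0, 0.1, -0.7]
width: 0.25
grasp_force: 29.9
```

Call:
jog_arm --motion '[[-0.9,[0,0,0],[0,0,0.7]],[-0.9,[0,0,0],[0,0,0]],[-0.9,[0,0,0],[0,0,0]]]'

```text
time_s: 30.8
tool_pos: [0.6813, -0.0829, 0.0929]
ee_rot: [[1.0, 0.029, -0.001], [0.029, -1.0, 0.0], [-0.001, -0.0, -1.0]]
force: [0.6, 0.6, -0.2]
width: 0.248
grasp_force: 30.0
```

```bash
python3 - <<'E'
from h import *
from plant import arm
to(683,-86,10,1);s=arm.sense();print(s["width"],s["grasp_force"])
p,d,m=look("side","side12")
for b in blobs(p,d,m,*COL["orange"]): 
    if b[1]<1000:print(b)
E
```

```text
at [681.3 -82.9  92.9] yaw 1.6 tilt [-0.001  0.    -1.   ] shift [0.06 0.11 2.76] turn 0.08 q6 1.26 t 30.8
0.2482062658387062 29.953531622886658
(array([234., 164.]), np.int32(78), array([ 642., -269.]), array([49., 76.]), np.float32(117.9), array([0.007, 0.036]))
(array([221., 174.]), np.int32(35), array([657., -75.]), array([26., 16.]), np.float32(21.4), array([0.097, 0.109]))
(array([239., 185.]), np.int32(79), array([ 606., -136.]), array([16., 71.]), np.float32(178.5), array([0.011, 0.026]))
(array([ 91., 376.]), np.int32(317), array([783., 613.]), array([67., 28.]), np.float32(55.6), array([0.066, 0.11 ]))
```

Call:
jog_arm --motion '[[-0.9,[0.06,0.11,0.8],[0,0,0.08]],[-0.9,[0,0,0.8],[0,0,0]],[-0.9,[0,0,0.8],[0,0,0]],[-0.9,[0,0,0.33],[0,0,0]],[-0.9,[0,0,0],[0,0,0]]]'

```text
time_s: 31.35
tool_pos: [0.6829, -0.0859, 0.0104]
ee_rot: [[1.0, 0.016, -0.002], [0.016, -1.0, 0.001], [-0.002, -0.001, -1.0]]
force: [0.7, -0.2, -0.7]
width: 0.25
grasp_force: 30.0
```

Call:
jog_arm --motion '[[-0.1,[0,0,0],[0,0,0]],[-0.1,[0,0,0],[0,0,0]],[-0.1,[0,0,0],[0,0,0]],[-0.1,[0,0,0],[0,0,0]],[-0.1,[0,0,0],[0,0,0]]]'

```text
time_s: 31.85
tool_pos: [0.6838, -0.0864, 0.0117]
ee_rot: [[1.0, 0.015, 0.001], [0.015, -1.0, -0.0], [0.001, 0.0, -1.0]]
force: [-0.7, -0.1, 0.1]
width: 0.445
grasp_force: 0.0
```

Call:
jog_arm --motion '[[-0.1,[0,0,-0.8],[0,0,0]],[-0.1,[0,0,-0.8],[0,0,0]],[-0.1,[0,0,-0.8],[0,0,0]],[-0.1,[0,0,-0.8],[0,0,0]],[-0.1,[0,0,-0.4],[0,0,0]]]'

```text
time_s: 32.35
tool_pos: [0.6849, -0.0867, 0.122]
ee_rot: [[1.0, 0.015, 0.004], [0.015, -1.0, -0.001], [0.004, 0.001, -1.0]]
force: [0.3, 0.5, -0.1]
width: 0.45
grasp_force: 0.0
```

```bash
python3 - <<'E'
from h import *
to(350,310,122,15)
for n in("side","scene"):
    p,d,m=look(n,n+"13");t=cloud(p,d,m)*1000
    for cc in("orange","yellow","red"):
        for b in blobs(p,d,m,*COL[cc]):
            if b[2][0]<750 and b[1]<1000: print(n,cc,*b)
    hsv=cv2.cvtColor(p,cv2.COLOR_RGB2HSV)
    k=(hsv[...,1]<90)&(t[...,2]>7)&(t[...,2]<18)&(t[...,0]>310)&(t[...,0]<410)&(abs(t[...,1]-315)<35)
    print("steel",k.sum(),cv2.minAreaRect(t[k][:,:2].astype(np.float32)))
E
```

```text
at [684.9 -86.7 122. ] yaw 0.9 tilt [ 0.004 -0.001 -1.   ] shift [-10.96 -13.39  -0.  ] turn -1.76 q6 1.27 t 32.4
side orange [236. 163.] 101 [ 639. -269.] [53. 77.] 117.1 [0.005 0.035]
side orange [240. 185.] 57 [ 605. -135.] [69. 17.] 0.2 [0.01  0.026]
side orange [216. 192.] 52 [679. -81.] [68. 14.] 2.1 [0.017 0.026]
side yellow [199. 236.] 44 [688. 143.] [10. 26.] 92.6 [0.01  0.038]
side yellow [227. 236.] 48 [603. 140.] [12. 27.] 94.7 [0.009 0.037]
side red [337. 296.] 98 [286. 319.] [15. 67.] 178.2 [0.005 0.015]
steel 189 ((345.1965026855469, 316.6974182128906), (82.66926574707031, 25.669498443603516), 20.839540481567383)
scene orange [208. 205.] 80 [ 637. -119.] [142.  48.] 35.2 [0.009 0.025]
scene orange [207. 221.] 78 [679. -85.] [66. 21.] 4.8 [0.011 0.025]
scene yellow [269. 231.] 31 [592. 135.] [28. 43.] 179.6 [0.003 0.037]
scene yellow [255. 247.] 61 [685. 138.] [28. 26.] 8.9 [0.003 0.036]
steel 67 ((345.4551696777344, 312.88128662109375), (88.52281951904297, 26.12973976135254), 24.001880645751953)
```

Call:
jog_arm --motion '[[0,[-0.78,-0.95,0],[0,0,0]],[0,[-0.78,-0.95,0],[0,0,0]],[0,[-0.78,-0.95,0],[0,0,0]],[0,[-0.78,-0.95,0],[0,0,0]],[0,[-0.78,-0.95,0],[0,0,0]]]'

```text
time_s: 32.95
tool_pos: [0.5624, 0.0553, 0.1179]
ee_rot: [[1.0, 0.015, -0.003], [0.015, -1.0, 0.0], [-0.003, -0.0, -1.0]]
force: [0.3, 0.6, -0.5]
width: 0.497
grasp_force: 0.0
```

Call:
jog_arm --motion '[[0,[-0.78,-0.95,0],[0,0,0]],[0,[-0.78,-0.95,0],[0,0,0]],[0,[-0.78,-0.95,0],[0,0,0]],[0,[-0.78,-0.95,0],[0,0,0]],[0,[-0.78,-0.95,0],[0,0,0]]]'

```text
time_s: 33.45
tool_pos: [0.4433, 0.1958, 0.1182]
ee_rot: [[1.0, 0.015, -0.002], [0.015, -1.0, -0.0], [-0.002, 0.0, -1.0]]
force: [1.2, -0.2, -0.3]
width: 0.502
grasp_force: 0.0
```

Call:
jog_arm --motion '[[0,[-0.78,-0.95,0],[0,0,0]],[0,[-0.78,-0.95,0],[0,0,0]],[0,[-0.78,-0.95,0],[0,0,0]],[0,[-0.78,-0.95,0],[0,0,-0.9]],[0,[0,0,0],[0,0,-0.9]]]'

```text
time_s: 33.95
tool_pos: [0.3455, 0.3091, 0.1182]
ee_rot: [[0.962, 0.273, -0.005], [0.273, -0.962, -0.002], [-0.005, 0.0, -1.0]]
force: [-0.3, -1.4, -0.7]
width: 0.502
grasp_force: 0.0
```

Call:
jog_arm --motion '[[0,[0,0,0],[0,0,0]],[0,[0,0,0],[0,0,0]]]'

```text
time_s: 34.15
tool_pos: [0.3497, 0.3073, 0.1187]
ee_rot: [[0.965, 0.261, -0.001], [0.261, -0.965, -0.001], [-0.001, 0.0, -1.0]]
force: [0.7, 0.4, 0.2]
width: 0.498
grasp_force: 0.0
```

```bash
python3 - <<'E'
from h import *
to(350,310,60,15)
p,d,m=look("wrist","w14");t=cloud(p,d,m)*1000
hsv=cv2.cvtColor(p,cv2.COLOR_RGB2HSV)
k=(t[...,2]>7)&(t[...,2]<18)&(t[...,0]>310)&(t[...,0]<420)&(abs(t[...,1]-315)<45)
print("all",k.sum(),cv2.minAreaRect(t[k][:,:2].astype(np.float32)))
for x0 in range(310,420,6):
    q=t[k&(t[...,0]>=x0)&(t[...,0]<x0+6)]
    if len(q)>5: print(x0,len(q),q[:,1].min().round(1),q[:,1].max().round(1),np.median(q[:,2]).round(1))
E
```

```text
at [349.7 307.3 118.7] yaw 15.1 tilt [-0.001 -0.001 -1.   ] shift [ 0.03 -0.08  1.96] turn 0.02 q6 1.79 t 34.1
all 1984 ((341.52825927734375, 317.0094909667969), (81.98783874511719, 31.99368667602539), 23.645933151245117)
310 210 285.9 320.8 12.6
316 199 291.3 319.8 12.9
322 183 295.7 322.1 13.4
328 188 298.4 323.9 13.8
334 193 299.9 325.2 13.5
340 198 301.6 325.6 13.0
346 146 303.2 323.9 11.8
352 127 309.3 325.4 11.8
358 127 310.9 326.8 11.9
364 131 312.4 328.5 12.0
370 132 313.9 329.9 11.9
376 132 315.7 331.0 11.6
382 18 318.1 325.0 10.3
```

View pics/w14.png

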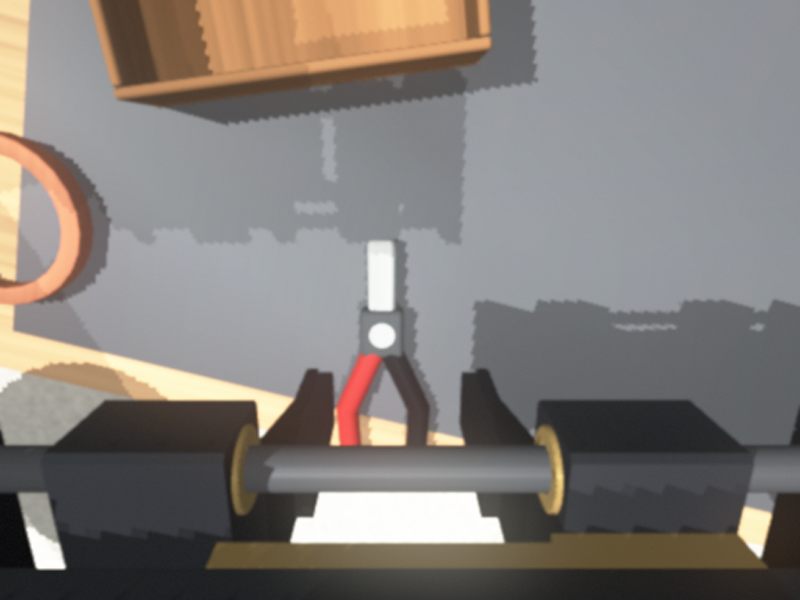

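```bash
python3 - <<'E'
from h import *
to(333.5,311.7,2,15.2)
for n in("side13","scene13"):
    a=pickle.load(open(n+".pkl","rb"));t=cloud(*a)*1000;hsv=cv2.cvtColor(a[0],cv2.COLOR_RGB2HSV)
    k=(hsv[...,0]<25)&(hsv[...,1]>60)&(t[...,2]>40)&(t[...,2]<48)&(t[...,0]>420)&(t[...,0]<650)&(t[...,1]>290)&(t[...,1]<530)
    print(k.sum(),cv2.minAreaRect(t[k][:,:2].astype(np.float32)))
E
```

```text
at [350.1 307.1 118.8] yaw 15.1 tilt [-0.001 -0.    -1.   ] shift [-0.49 -0.29  3.89] turn -0.01 q6 1.79 t 34.2
667 ((532.1073608398438, 410.42950439453125), (179.88858032226562, 163.14012145996094), 22.283306121826172)
303 ((533.6394653320312, 407.94183349609375), (186.32980346679688, 160.19583129882812), 22.591726303100586)
```

Call:
jog_arm --motion '[[0,[-0.49,-0.29,0.8],[0,0,0]],[0,[0,0,0.8],[0,0,0]],[0,[0,0,0.8],[0,0,0]],[0,[0,0,0.8],[0,0,0]],[0,[0,0,0.67],[0,0,0]]]' --force 35

```text
time_s: 34.7
tool_pos: [0.3342, 0.3113, 0.0019]
ee_rot: [[0.966, 0.26, -0.0], [0.26, -0.966, -0.0], [-0.0, 0.0, -1.0]]
force: [0.3, 0.1, -0.0]
width: 0.501
grasp_force: 0.0
```

Call:
jog_arm --motion '[[0,[0,0,0],[0,0,0]],[-0.9,[0,0,0],[0,0,0]],[-0.9,[0,0,0],[0,0,0]],[-0.9,[0,0,0],[0,0,0]],[-0.9,[0,0,0],[0,0,0]]]'

```text
time_s: 35.2
tool_pos: [0.3338, 0.3121, 0.0037]
ee_rot: [[0.965, 0.263, 0.001], [0.263, -0.965, 0.0], [0.001, -0.0, -1.0]]
force: [0.4, -0.9, 1.5]
width: 0.27
grasp_force: 35.0
```

Call:
jog_arm --motion '[[-0.9,[0,0,0],[0,0,0]],[-0.9,[0,0,-0.6],[0,0,0]],[-0.9,[0,0,-0.8],[0,0,0]],[-0.9,[0,0,-0.8],[0,0,0]],[-0.9,[0,0,-0.8],[0,0,0]]]'

```text
time_s: 35.7
tool_pos: [0.333, 0.312, 0.0941]
ee_rot: [[0.965, 0.264, -0.001], [0.264, -0.965, -0.0], [-0.001, 0.0, -1.0]]
force: [0.1, -0.2, -1.2]
width: 0.268
grasp_force: 35.0
```

```bash
python3 - <<'E'
from h import *
to(548,417,92,22.4)
E
```

```text
at [333.  312.   94.1] yaw 15.3 tilt [-0.001 -0.    -1.   ] shift [ 7.83 -1.49  0.07] turn -0.89 q6 1.81 t 35.7
```

Call:
jog_arm --motion '[[-0.9,[0.6,-0.15,0],[0,0,0]],[-0.9,[0.9,-0.17,0],[0,0,0]],[-0.9,[0.9,-0.17,0],[0,0,0]],[-0.9,[0.9,-0.17,0],[0,0,0]],[-0.9,[0.9,-0.17,0],[0,0,0]]]'

```text
time_s: 36.2
tool_pos: [0.4489, 0.3697, 0.0933]
ee_rot: [[0.965, 0.264, -0.0], [0.264, -0.965, -0.0], [-0.0, 0.0, -1.0]]
force: [-0.2, -0.2, -0.8]
width: 0.271
grasp_force: 35.0
```

Call:
jog_arm --motion '[[-0.9,[0.9,-0.17,0],[0,0,0]],[-0.9,[0.9,-0.17,0],[0,0,0]],[-0.9,[0.9,-0.17,0],[0,0,0]],[-0.9,[0.9,-0.17,0],[0,0,-0.89]],[-0.9,[0,0,0],[0,0,0]]]'

```text
time_s: 36.7
tool_pos: [0.551, 0.4189, 0.0934]
ee_rot: [[0.924, 0.382, 0.005], [0.382, -0.924, 0.002], [0.005, -0.0, -1.0]]
force: [-0.8, -0.4, -1.2]
width: 0.27
grasp_force: 35.0
```

Call:
jog_arm --motion '[[-0.9,[0,0,0],[0,0,0]],[-0.9,[0,0,0],[0,0,0]]]'

```text
time_s: 36.9
tool_pos: [0.5454, 0.4167, 0.0926]
ee_rot: [[0.925, 0.381, -0.003], [0.381, -0.925, -0.001], [-0.003, 0.0, -1.0]]
force: [-0.5, -0.1, -2.2]
width: 0.272
grasp_force: 35.0
```

```bash
python3 - <<'E'
from h import *
from plant import arm
to(552,417,9,22.4);s=arm.sense();print(s["width"],s["grasp_force"])
p,d,m=look("side","side15")
for b in blobs(p,d,m,*COL["red"]): print(b)
E
```

```text
at [545.4 416.7  92.6] yaw 22.4 tilt [-0.003 -0.001 -1.   ] shift [0.21 0.07 2.79] turn -0.0 q6 1.67 t 36.9
0.2723808069649713 34.99939978122711
(array([263., 298.]), np.int32(72), array([463., 391.]), array([70., 28.]), np.float32(70.6), array([0.02 , 0.104]))
```

Call:
jog_arm --motion '[[-0.9,[0.21,0.07,0.7],[0,0,0]],[-0.9,[0,0,0.8],[0,0,0]],[-0.9,[0,0,0.7],[0,0,0]],[-0.9,[0,0,0.4],[0,0,0]],[-0.9,[0,0,0.14],[0,0,0]]]'

```text
time_s: 37.45
tool_pos: [0.5522, 0.4172, 0.0096]
ee_rot: [[0.925, 0.381, -0.003], [0.381, -0.925, -0.002], [-0.004, 0.0, -1.0]]
force: [-0.2, 0.6, -1.1]
width: 0.271
grasp_force: 35.0
```

Call:
jog_arm --motion '[[-0.9,[0,0,0],[0,0,0]],[0,[0,0,0],[0,0,0]],[0,[0,0,0],[0,0,0]],[0,[0,0,0],[0,0,0]],[0,[0,0,0],[0,0,0]]]'

```text
time_s: 37.95
tool_pos: [0.5543, 0.4182, 0.0119]
ee_rot: [[0.925, 0.381, 0.001], [0.381, -0.925, 0.001], [0.001, -0.0, -1.0]]
force: [0.0, 0.2, -0.1]
width: 0.486
grasp_force: 0.0
```

Call:
jog_arm --motion '[[0,[0,0,-0.5],[0,0,0]],[0,[0,0,-0.8],[0,0,0]],[0,[0,0,-0.8],[0,0,0]],[0,[0,0,-0.8],[0,0,0]],[0,[0,0,-0.8],[0,0,0]]]'

```text
time_s: 38.45
tool_pos: [0.5541, 0.418, 0.1244]
ee_rot: [[0.925, 0.381, 0.001], [0.381, -0.925, 0.001], [0.001, -0.0, -1.0]]
force: [-0.7, -0.2, 0.4]
width: 0.499
grasp_force: 0.0
```

Call:
jog_arm --motion '[[0,[-0.8,0,-0.8],[0,0,0]],[0,[-0.8,0,-0.8],[0,0,0]],[0,[-0.8,0,-0.8],[0,0,0]],[0,[-0.8,0,0],[0,0,0]],[0,[-0.8,0,0],[0,0,0]]]'

```text
time_s: 38.95
tool_pos: [0.4428, 0.3722, 0.1967]
ee_rot: [[0.925, 0.381, 0.004], [0.381, -0.925, 0.002], [0.004, -0.0, -1.0]]
force: [-0.9, -0.1, 0.0]
width: 0.498
grasp_force: 0.0
```

Call:
jog_arm --motion '[[0,[0,0,0],[0,0,0]],[0,[0,0,0],[0,0,0]],[0,[0,0,0],[0,0,0]]]'

```text
time_s: 39.25
tool_pos: [0.4444, 0.3728, 0.1948]
ee_rot: [[0.925, 0.381, 0.002], [0.381, -0.925, 0.001], [0.003, -0.0, -1.0]]
force: [0.1, 0.1, 0.6]
width: 0.501
grasp_force: 0.0
```

```bash
python3 - <<'E'
from h import *
to(552,417,9,22.4)
o=np.array([519.8,-354.3,0]);c,sn=np.cos(np.radians(-34.43)),np.sin(np.radians(-34.43));M=np.array([[c,-sn,0],[sn,c,0],[0,0,1]])
for n in("side","scene"):
    p,d,m=look(n,n+"16");hsv=cv2.cvtColor(p,cv2.COLOR_RGB2HSV);t=(cloud(p,d,m)*1000-o)@M
    for cc in("orange","yellow","red"):
        for b in blobs(p,d,m,*COL[cc]):
            if b[2][0]<750 and b[1]<1000: print(n,cc,*b)
    h=((hsv[...,0]<6)|(hsv[...,0]>174))&(hsv[...,1]>150)&(t[...,2]>100)&(t[...,2]<170)&(abs(t[...,1])<50)&(abs(t[...,0]-60)<90)
    print(n,"ball",np.median(t[h],0).round(1) if h.any() else None)
    k=(cv2.inRange(hsv,(8,50,60),(24,220,255))>0)&(t[...,0]>-110)&(t[...,0]<0)&(abs(t[...,1])<45)&(t[...,2]>18)&(t[...,2]<45)
    print("pin",t[k].min(0).round(0),t[k].max(0).round(0))
E
```

```text
at [444.4 372.8 194.8] yaw 22.4 tilt [ 0.002  0.001 -1.   ] shift [3.88 0.   6.19] turn -0.0 q6 1.69 t 39.2
side orange [233. 162.] 155 [ 647. -265.] [66. 83.] 106.6 [0.005 0.035]
side orange [240. 185.] 57 [ 605. -138.] [18. 70.] 178.7 [0.01  0.025]
side orange [216. 192.] 53 [680. -81.] [67. 16.] 1.1 [0.019 0.026]
side yellow [199. 235.] 44 [687. 142.] [11. 29.] 90.3 [0.011 0.037]
side yellow [227. 236.] 52 [602. 133.] [44. 11.] 87.4 [0.007 0.038]
side red [249. 321.] 129 [500. 417.] [78. 15.] 10.5 [0.01 0.02]
side ball NoneTraceback (most recent call last):
  File "<stdin>", line 12, in <module>
    return umr_minimum(a, axis, None, out, keepdims, initial, where)
ValueError: zero-size array to reduction operation minimum which has no identity
```

View pics/side16.png

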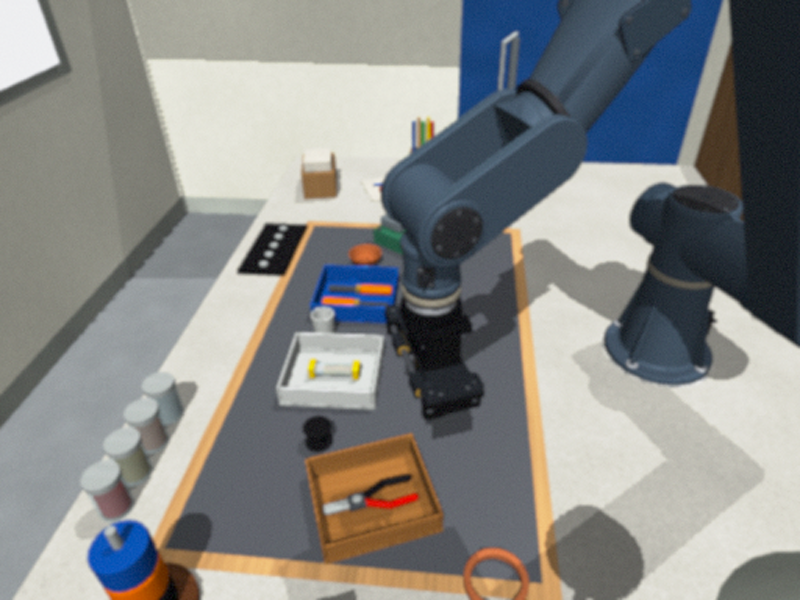

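```bash
python3 - <<'E'
from h import *
o=np.array([519.8,-354.3,0]);c,sn=np.cos(np.radians(-34.43)),np.sin(np.radians(-34.43));M=np.array([[c,-sn,0],[sn,c,0],[0,0,1]])
p,d,m=look("scene","scene17");hsv=cv2.cvtColor(p,cv2.COLOR_RGB2HSV);t=(cloud(p,d,m)*1000-o)@M
h=((hsv[...,0]<6)|(hsv[...,0]>174))&(hsv[...,1]>150)&(t[...,2]>100)&(t[...,2]<170)&(abs(t[...,1])<50)&(abs(t[...,0]-60)<90)
print("ball",np.median(t[h],0).round(1) if h.any() else None)
k=(cv2.inRange(hsv,(8,50,60),(24,220,255))>0)&(t[...,0]>-110)&(t[...,0]<0)&(abs(t[...,1])<45)&(t[...,2]>18)&(t[...,2]<45)
print("pin",k.sum(),np.percentile(t[k],[2,98],axis=0).round(0))
E
```

```text
ball [118.9   7.2 139.7]
pin 129 [[-71. -28.  19.]
 [ -4.  31.  29.]]
```

View pics/scene17.png

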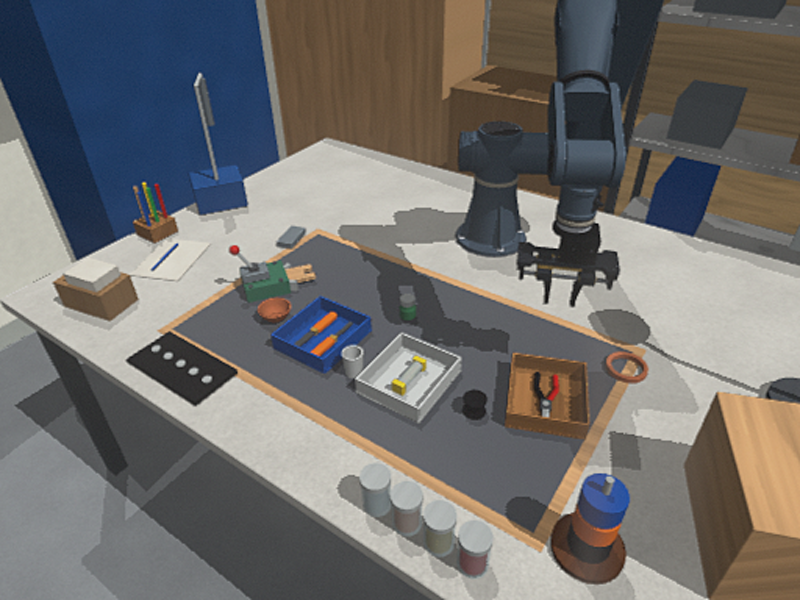

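The scene view shows the mat clear. Both files are in the blue tray (325,335), the tube is in the white tray (410,375) and the pliers are in the wooden tray (545,395). The pin is home in the holder (300,273) and the lever is over (235,250).

```bash
python3 -c "
from plant import arm
print(arm.close_job())"
```

```text
the job is handed in; nothing more can be done
None
```

The job is handed in at about 39 s of the 210 s allowed: the pin went home against the stop, then the lever was locked, and the pliers, two files and yellow bead tube are in their trays (pliers_b and tube_b were not there); no verdict was returned.

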